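# Pack the job kit: charged packs off the charging rail, totes stacked, tools on top

### The job

Pack the kit for today's job: take every charged battery pack (gauge all green) off the charging rail, pulling it straight up against its catch, and put it in the blue tote; then stack the grey tote on the blue one, facing so that it stands level on the ledges rather than nesting onto the packs, and put whichever of the bit case, the tape measure and the chalk bottle are on the bench in the grey tote. Leave the packs that show red clipped on the rail and don't shove the other things on the bench about.

Things in the scene. Friction and masses are not known exactly. Their poses are not given: they have to be found in the camera images.
- rail: Bench charging rail, fixed, black, five pack bays. Origin on the bench below the middle bay; x to its back, y along it, z up. Bay centres y = -144, -72, 0, 72, 144 mm at x = 0, so 22 mm between packs. Base 78 mm deep; a pack's foot stands 20 mm and its top 92 mm above the bench, in a pocket 14 mm deep with 2 mm play. Grey power module at the +y end, 62 mm high, 58 mm long.
- rail_hook (a point): Middle of the aluminium hook rail's top edge, 52 mm above the bench, 24 mm behind the bay centres. Each pack's hook hangs over it, and in each bay an orange sprung catch holds down a bar at the foot of the pack's back. Pulling straight up with about 12 to 20 N (its weight included) beats the catch within the first 10 mm; after 35 mm of lift the pack is free of everything.
- full_a_c (a point): Slim battery pack, black and orange, CHARGED: the 4 gauge bars on top and front are all green. Block 40 (its x) x 50 (its y) x 72 mm tall, 0.26 kg; point: block centre, 36 mm up; z up, x to its back. A 36 mm wide hook stands out 14 mm from the back, 30 to 52 mm below the top. Clipped on, it stands upright on the rail; grip it front to back (40 mm) in its top 28 mm, clear all round. May be absent.
- full_b_c (a point): Slim battery pack, black and orange, CHARGED: the 4 gauge bars on top and front are all green. Block 40 (its x) x 50 (its y) x 72 mm tall, 0.26 kg; point: block centre, 36 mm up; z up, x to its back. A 36 mm wide hook stands out 14 mm from the back, 30 to 52 mm below the top. Clipped on, it stands upright on the rail; grip it front to back (40 mm) in its top 28 mm, clear all round. May be absent.
- full_c_c (a point): Slim battery pack, black and orange, CHARGED: the 4 gauge bars on top and front are all green. Block 40 (its x) x 50 (its y) x 72 mm tall, 0.26 kg; point: block centre, 36 mm up; z up, x to its back. A 36 mm wide hook stands out 14 mm from the back, 30 to 52 mm below the top. Clipped on, it stands upright on the rail; grip it front to back (40 mm) in its top 28 mm, clear all round. May be absent.
- low_a_c (a point): Slim battery pack, black and orange, NOT CHARGED: gauge on top and front 2 bars red, 2 dark; stays on the rail. Block 40 (its x) x 50 (its y) x 72 mm tall, 0.26 kg; point: block centre, 36 mm up; z up, x to its back. A 36 mm wide hook stands out 14 mm from the back, 30 to 52 mm below the top. Clipped on, it stands upright on the rail; grip it front to back (40 mm) in its top 28 mm, clear all round. May be absent.
- low_b_c (a point): Slim battery pack, black and orange, NOT CHARGED: gauge on top and front 2 bars red, 2 dark; stays on the rail. Block 40 (its x) x 50 (its y) x 72 mm tall, 0.26 kg; point: block centre, 36 mm up; z up, x to its back. A 36 mm wide hook stands out 14 mm from the back, 30 to 52 mm below the top. Clipped on, it stands upright on the rail; grip it front to back (40 mm) in its top 28 mm, clear all round. May be absent.
- blue_tote_c (a point): Blue tapered stack-and-nest tote with one yellow end, empty, the lower one: the charged packs go in it. Foot 224 x 96 mm with bevelled long edges, 102 mm high, mouth 254 x 140 mm, floor 4 mm thick. Point: its centre, 51 mm up; x lengthwise to the yellow end, z up. Inside at the floor 178 mm between the end pillars, 94 mm wide (108 mm from 15 mm up). 0.35 kg.
- blue_ledge (a point): Middle of the single ledge at the blue tote's plain (not yellow) end, 88 mm above its foot; two more ledges at the corners of its yellow end. The grey tote turned half round (its yellow end over this end) stands on the ledges, 88 mm higher than the blue one, guided by the rim with 4 to 5 mm play each way; with the yellow ends together it misses them and nests down onto the packs.
- grey_tote_c (a point): Grey tote, same shape and size as the blue one, with one yellow end; empty on the bench, facing any way; the upper one. Point: its centre, 51 mm up; x lengthwise to the yellow end, z up. A grip lip 10 mm thick, 22 mm high runs along the rim of both long walls, its middle 65 mm to either side of the centre (its y), its top 102 mm above the foot.
- grey_yellow_end (a point): Middle of the rim at the grey tote's yellow end, 121 mm from its centre along its x.
- bit_case_c (a point): Green drill-bit case standing on its edge: 80 (its x) x 38 (its y) x 60 mm tall, 0.26 kg. The point is its centre, half-way up. May be absent.
- tape_measure_c (a point): Yellow tape measure standing upright: 66 (its x) x 38 (its y) x 60 mm tall, 0.28 kg; above 46 mm it spans only -32 to +16 mm along x. The point lies half-way up. May be absent.
- chalk_bottle_c (a point): Red round bottle of chalk with a white band and a black cap, standing upright, 50 mm across, 90 mm tall, at full width up to 60 mm; 0.2 kg. The point is its centre, 45 mm up. May be absent.
- screw_jar: Bystander: jar of screws, 64 mm across, 85 mm tall, origin under its foot.
- masking_tape: Bystander: roll of masking tape lying flat, 100 mm across, 36 mm high, origin under its centre.
- screwdriver: Bystander: screwdriver lying on the bench.

How it is judged:
On the way, in this order (a step that is already met when the one before it is completed fails the run):
1. all the charged packs present lie or stand in the blue tote, below its ledges (x of full_a_c in the frame of blue_tote_c between -0.095 and 0.095 m and y of full_a_c in the frame of blue_tote_c between -0.055 and 0.055 m and z of full_a_c in the frame of blue_tote_c between -0.038 and 0.005 m and x of full_b_c in the frame of blue_tote_c between -0.095 and 0.095 m and y of full_b_c in the frame of blue_tote_c between -0.055 and 0.055 m and z of full_b_c in the frame of blue_tote_c between -0.038 and 0.005 m and x of full_c_c in the frame of blue_tote_c between -0.095 and 0.095 m and y of full_c_c in the frame of blue_tote_c between -0.055 and 0.055 m and z of full_c_c in the frame of blue_tote_c between -0.038 and 0.005 m and height (world z) of blue_tote_c below 0.056 m and angle between blue_tote_c's own z axis and vertical below 0.05 rad), for 0.2 s.
2. the grey tote stands on the blue tote's ledges, level (all of step 1 and z of grey_tote_c in the frame of blue_tote_c between 0.083 and 0.093 m and x of grey_yellow_end in the frame of blue_tote_c below -0.09 m and horizontal distance between grey_tote_c and blue_tote_c below 0.012 m and angle between the x axis of grey_tote_c and the x axis of blue_tote_c, either way round below 0.08 rad and angle between the z axis of grey_tote_c and the z axis of blue_tote_c, either way round below 0.05 rad), for 0.2 s.
At the end, for the whole second after the job is handed in: Charged packs in the blue tote; grey tote on those ledges, yellow end over the blue one's plain end (88 +-5 mm higher, centred within 12 mm, level and in line within 3 degrees); blue tote on the bench; tools present down inside the grey tote; red packs still where they were (15 mm) (all of step 2 and x of bit_case_c in the frame of grey_tote_c between -0.1 and 0.1 m and y of bit_case_c in the frame of grey_tote_c between -0.06 and 0.06 m and z of bit_case_c in the frame of grey_tote_c between -0.04 and 0.025 m and x of tape_measure_c in the frame of grey_tote_c between -0.1 and 0.1 m and y of tape_measure_c in the frame of grey_tote_c between -0.06 and 0.06 m and z of tape_measure_c in the frame of grey_tote_c between -0.04 and 0.025 m and x of chalk_bottle_c in the frame of grey_tote_c between -0.1 and 0.1 m and y of chalk_bottle_c in the frame of grey_tote_c between -0.06 and 0.06 m and z of chalk_bottle_c in the frame of grey_tote_c between -0.04 and 0.025 m and distance of each of low_a_c, low_b_c from where it was at the start of the episode below 0.015 m and angle between each of low_a_c, low_b_c's own z axis and vertical below 0.1 rad); the robot touches nothing.
It fails at once if a pack showing red is taken off the rail (moved more than 30 mm) (distance of any of low_a_c, low_b_c from where it was at the start of the episode above 0.03 m).
It fails at once if a bystander is shoved more than 80 mm (distance of any of screw_jar, masking_tape, screwdriver from where it was at the start of the episode above 0.08 m).
Of full_a, full_b, full_c only 2 to 3 are there at a start; the rules pass over those that are not, and their reading is None.
Of low_a, low_b only 1 to 2 are there at a start; the rules pass over those that are not, and their reading is None.
Of bit_case, tape_measure, chalk_bottle only 2 to 2 are there at a start; the rules pass over those that are not, and their reading is None.
At some moment in a run one of bit_case, tape_measure, grey_tote may be knocked a few centimetres aside while the robot is not near it.
It also fails if it takes over 210 s, if anything falls off the work surface, if the arm or the gripper's body presses on something with over 40 N, if the wrist force passes 120 N, or if a joint passes its speed limit or range.

### The arm

A 6-joint arm with a two-finger parallel gripper is mounted at the origin on the work surface. World frame = base frame: x ahead of the robot, y to its left, z up, the work surface at z = 0. Lengths are in m, angles in rad, forces in N, time in s.
With the tool pointing down it reaches from about 0.325 to 1 m from the base axis. Payload 5.1 kg.
Tool frame: the origin (TCP) lies at the very end of the fingers, on their centre line; the grasp point (between the pads) lies 19 mm behind it; z points along the fingers, y is the line along which they close (so a half turn about z gives the same grasp; the last joint's range is limited). The gripper opens to 85 mm and grips with 20 to 120 N. Pads are 22 mm wide; open, the fingers measure 114 mm over their backs; the gripper's body (76 mm by 85 mm) begins 54 mm behind the grasp point. The pads swing forward as they close: fully open they stand 13 mm farther back than shut.
Start: joints at [1.265, 0.124, 1.65, -0, 1.367, -0.083], TCP at [0.144, 0.634, 0.231] pointing down, gripper open.
Joint ranges: [-2.61, 2.61], [-1.02, 2.33], [0.03, 2.71], [-1.35, 4.49], [0.32, 2.68], [-2.91, 2.91]. Speed limits (rad/s): [2.57, 2.57, 3.14, 3.14, 3.14, 3.14].

### API

Orientations are given as a rotation vector (axis times angle).
In Python, from workcell import bot, viewer gives the robot as it stands.
- The arm moves only by the tool move_arm, never from a script. Its argument "plan" is one flat list of numbers, 7 for each row, row after row: the turn, a rotation vector about the tool's x, y, z in degrees, then the shift along the tool's x, y, z in m, then the finger opening in m, from 0 to 0.0854. In form: [wx, wy, wz, x, y, z, gripper, wx, wy, wz, x, y, z, gripper, ...]. A call has 1 to 8 rows; each row shifts and turns the commanded pose from where the row before left it, along the tool's axes as they then stand; what a row does not reach is not made up. A row lasts 1/10 s, in which the tool goes at most 50 mm and 8.59 degrees, less where a joint would pass 70% of its speed; a pose out of reach is approached as far as the arm can. A call is refused whole if a number of a shift passes 0.05 or a number of a turn 8.59, either way. A call with a gripper value outside its range is refused whole. The fingers move at their own pace and stop on an object; the grip force is fixed at half the most. Time passes only in rows, so rows that do not move let the fingers close. It gives the time, the measured TCP pose, the force, the opening and the grip force at its end, in the units of the state.
- bot.state(): the state, without advancing time (a new reading comes with each control period).
- viewer.read_camera(name): name is "side" or "top" or "wrist"; returns (picture, depth): 384x512x3 uint8, red, green, blue; 384x512 float32, m along the optical axis (not along the pixel's ray), 0 where there is no reading.
- viewer.camera_info(name): a dict with "vertical_fov" (degrees; the focal length in pixels is half the picture's height over the tangent of half this angle, whatever the lens; pixels are square), "cx", "cy" (the principal point, pixels), "rvec" (rotation vector, rad) and "tvec" (3), from world to camera coordinates, as OpenCV has them. Camera axes: x right, y down, z forward; pixel columns grow to the right and rows downward; lengths in m; the calibration is good to about 2 mm. A picture is of the moment at which its call begins: read the wrist's pose just before it. camera_info takes no time and is no camera call; for the wrist camera it gives the pose at the moment of the call.
- bot.sign_off(): hands the job in; it is judged then, once.
The state is a dict: "time_s": time; "joint_positions": joint angles; "dq": joint speeds; "effort": joint torques, N m; "tcp_pos": TCP position; "tool_rot": TCP orientation; "wrist_force": force on the tool from outside, world axes, zero at the start; "wrist_torque": the same for the moment, N m; "opening": finger opening in m; "gripper_force": force on a finger pad.
Only numpy, scipy, OpenCV 4.12 (cv2) and the standard library are available. Lean on these libraries where they do the work, as an engineer would, in place of code of your own. Each camera call takes 0.05 s, during which the arm holds its last target. There are 200 camera calls.

## Working session

There is one attempt and no reset: what is moved stays moved. The work goes in short steps, Python scripts to look and compute and a tool call to move; the robot and the scene stay as the last step left them, time stands still between calls to the robot, and variables do not carry over. Pictures are saved under pics/ and viewed, at most 14 in all, crops included, and the job is handed in when it is done.

Besides the shell and the picture viewer there is one more tool, called after "Call:" by a JSON object that holds its "fn" and its "kwargs". move_arm: Moves the arm, as the interface text tells. Its arguments: {"type":"object","properties":{"plan":{"type":"array"}},"required":["plan"]}

```bash
mkdir -p pics; cat > h.py <<'E'
import numpy as np, cv2
from workcell import bot, viewer
from scipy.spatial.transform import Rotation as R
def cam(n):
    i=viewer.camera_info(n); im,d=viewer.read_camera(n)
    f=im.shape[0]/2/np.tan(np.radians(i["vertical_fov"])/2)
    Rm=R.from_rotvec(i["rvec"]).as_matrix(); t=np.array(i["tvec"])
    v,u=np.mgrid[:im.shape[0],:im.shape[1]]
    P=np.stack([(u-i["cx"])/f*d,(v-i["cy"])/f*d,d],-1)
    W=(P-t)@Rm
    W[d==0]=np.nan
    return im,d,W
def save(n,im): cv2.imwrite("pics/"+n+".png",im[...,::-1])
def st():
    s=bot.state(); print({k:np.round(s[k],4).tolist() for k in ("time_s","tcp_pos","tool_rot","wrist_force","opening","gripper_force","joint_positions")}); return s
E
python3 - <<'E'
from h import *
s=st(); print(R.from_rotvec(s["tool_rot"]).as_matrix().round(3))
for n in("top","side"):
    im,d,W=cam(n); np.savez("/tmp/"+n,im=im,W=W); save(n+"0",cv2.resize(im,(800,600)))
E
```

```text
{'time_s': 0.0, 'tcp_pos': [0.1435, 0.6334, 0.23], 'tool_rot': [-0.3492, -3.1217, 0.0032], 'wrist_force': [-0.0244, -0.6211, -0.5564], 'opening': 0.0857, 'gripper_force': 0.0, 'joint_positions': [1.2654, 0.1245, 1.6517, 0.0, 1.3675, -0.0826]}
[[-0.975  0.221 -0.001]
 [ 0.221  0.975 -0.002]
 [ 0.    -0.002 -1.   ]]
```

View pics/top0.png

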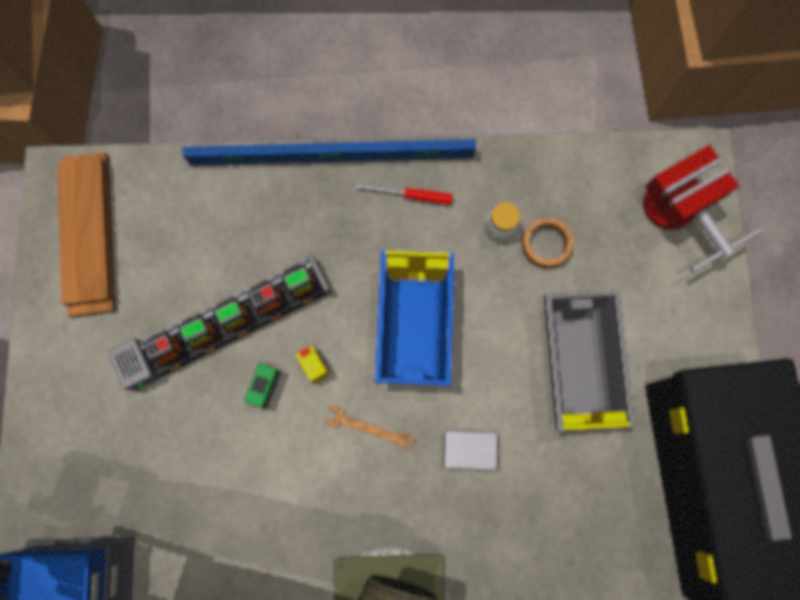

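View pics/side0.png

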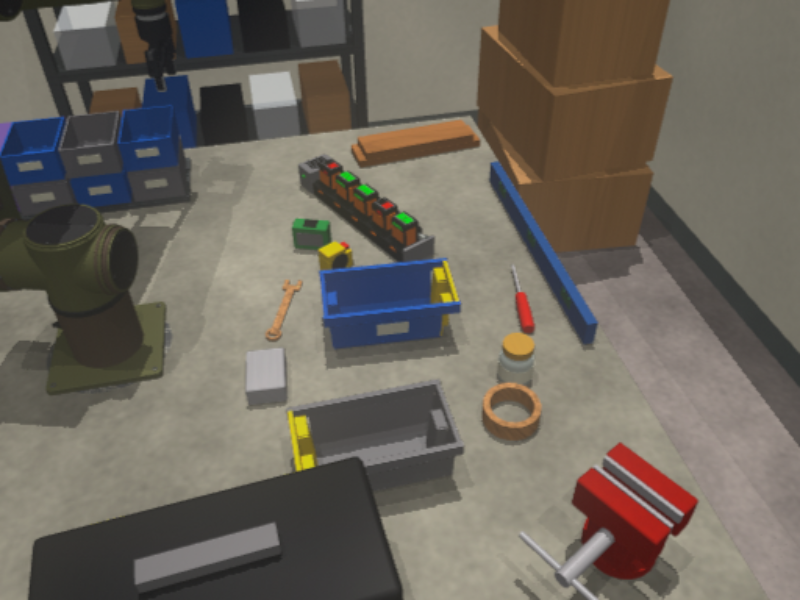

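The top view (800x600) shows a full rail. From the module at (130,362) the bays read red (163,345), green (193,330), green (230,315), red (265,295), green (300,282). The blue tote is at (415,318) with its yellow end up, and the grey tote is at (588,362) with its yellow end down. The bit case is at (262,385) and the tape measure at (312,363). There is no chalk bottle.

```bash
python3 - <<'E'
from h import *
z=np.load("/tmp/top.npz"); im,W=z["im"],z["W"]
print(viewer.camera_info("top"))
hsv=cv2.cvtColor(im,cv2.COLOR_RGB2HSV).astype(int); H,S,V=hsv[...,0],hsv[...,1],hsv[...,2]
def at(u,v): u,v=int(u*.64),int(v*.64); return W[v,u].round(3)
for n,u,v in (("bench",500,330),("rail m",130,362),("jar",505,215),("tape",312,365),("case",262,385),("tcp area",75,500),("vise",690,190),("tool box",740,420)): print(n,at(u,v))
def box(u0,v0,u1,v1): 
    m=np.zeros(V.shape,bool); m[int(v0*.64):int(v1*.64),int(u0*.64):int(u1*.64)]=1; return m
def blobs(name,m):
    n,l,s,c=cv2.connectedComponentsWithStats(m.astype(np.uint8))
    for i in range(1,n):
        if s[i,4]>8:
            P=W[l==i]; P=P[~np.isnan(P[:,0])]; print(name,s[i,4],np.median(P,0).round(4),"px",c[i]/.64)
rail=box(100,250,335,390)
blobs("green",rail&(H>45)&(H<75)&(S>150)&(V>120))
blobs("red",rail&((H<8)|(H>172))&(S>150)&(V>120))
def rect(name,m):
    P=W[m]; P=P[~np.isnan(P[:,0])]; r=cv2.minAreaRect((P[:,:2]*1000).astype(np.float32)); print(name,len(P),[np.round(a,1) for a in r],"z",np.median(P[:,2]).round(4))
zz=W[...,2]
rect("case",box(235,355,285,415)&(zz>.05)&(zz<.075))
rect("tapeM",box(290,340,332,390)&(zz>.05)&(zz<.075))
rect("blue rim",box(365,240,465,395)&(zz>.092)&(zz<.115))
rect("grey rim",box(535,280,640,440)&(zz>.092)&(zz<.115))
rect("yb",box(365,240,465,395)&(zz>.092)&(zz<.115)&(H>20)&(H<35)&(S>150))
rect("yg",box(535,280,640,440)&(zz>.092)&(zz<.115)&(H>20)&(H<35)&(S>150))
rect("packs",rail&(zz>.08)&(zz<.11))
for a,b in((.05,.055),(.055,.06),(.06,.065)):print(a,(box(290,340,332,390)&(zz>a)&(zz<b)).sum())
E
```

```text
{'vertical_fov': 44.95923611917392, 'cx': 254.48873780975478, 'cy': 193.1262175969835, 'rvec': array([ 2.08088109, -2.14043651,  0.22521796]), 'tvec': array([-0.01527873,  0.57781078,  1.34308683])}
bench [ 0.527 -0.235  0.003]
rail m [0.477 0.482 0.06 ]
jar [ 0.741 -0.245  0.085]
tape [0.461 0.137 0.056]
case [0.425 0.231 0.063]
tcp area [0.22  0.595 0.002]
vise [ 0.781 -0.609  0.089]
tool box [ 0.33  -0.593  0.213]
green 61 [0.6242 0.1618 0.0937] px [295.87602459 276.92110656]
green 65 [0.5615 0.2892 0.0936] px [227.40384615 310.84134615]
green 68 [0.5304 0.3557 0.0937] px [191.93474265 328.42371324]
green 68 [0.4488 0.2234 0.0596] px [265.00459559 371.34650735]
red 31 [0.5968 0.2159 0.0935] px [266.58266129 291.43145161]
red 31 [0.5029 0.4118 0.0941] px [161.39112903 343.34677419]
red 14 [0.4862 0.1511 0.0527] px [303.68303571 351.00446429]
case 355 [array([423.8, 234.1]), array([39. , 79.6]), np.float64(68.5)] z 0.06
tapeM 244 [array([463.2, 139.6]), array([63.2, 39.5]), np.float64(32.7)] z 0.0586
blue rim 917 [array([539.5, -62.3]), array([140.3, 253.8]), np.float64(86.0)] z 0.1018
grey rim 1045 [array([ 451. , -380.9]), array([254.3, 142.3]), np.float64(1.2)] z 0.1013
yb 156 [array([652.2, -70.4]), array([113.3,  27.1]), np.float64(84.4)] z 0.1004
yg 139 [array([ 336.9, -384.6]), array([ 24.4, 117.3]), np.float64(0.9)] z 0.1016
packs 1220 [array([559.6, 290. ]), array([ 44.2, 337.4]), np.float64(25.9)] z 0.0921
0.05 43
0.055 116
0.06 76
```

Every measurement fits its known size. Rail x points 25.9° from world x, and the pack centres are (0.528,0.355), (0.560,0.290) and (0.6225,0.1605). First I turn the tool to the rail and go above the pack in bay +72.

Call:
{"fn": "move_arm", "kwargs": {"plan": [0,0,8.55,0,0,0,0.085,0,0,8.55,0,0,0,0.085,0,0,8.55,0,0,0,0.085,0,0,8.55,0,0,0,0.085,0,0,8.55,0,0,0,0.085,0,0,8.55,0,0,0,0.085,0,0,0,-0.042,0.0224,0,0.085,0,0,0,-0.042,0.0224,0,0.085]}}

```text
time_s: 0.9
tcp_pos: [0.2204, 0.5774, 0.2305]
tool_rot: [1.662, 2.666, -0.002]
wrist_force: [1.1, -0.3, 0.8]
opening: 0.0848
gripper_force: 0.0
```

Call:
{"fn": "move_arm", "kwargs": {"plan": [0,0,0,-0.042,0.0224,0,0.085,0,0,0,-0.042,0.0224,0,0.085,0,0,0,-0.042,0.0224,0,0.085,0,0,0,-0.042,0.0224,0,0.085,0,0,0,-0.042,0.0224,0,0.085,0,0,0,-0.042,0.0224,0,0.085,0,0,0,-0.042,0.0224,0,0.085,0,0,0,-0.042,0.0224,0,0.085]}}

```text
time_s: 1.7
tcp_pos: [0.5299, 0.3526, 0.2308]
tool_rot: [-1.666, -2.663, 0.001]
wrist_force: [-0.3, -0.5, 0.6]
opening: 0.0853
gripper_force: 0.0
```

Call:
{"fn": "move_arm", "kwargs": {"plan": [0,0,0,0,0,0,0.085,0,0,0,0,0,0,0.085]}}

```text
time_s: 1.9
tcp_pos: [0.5291, 0.3533, 0.2305]
tool_rot: [-1.669, -2.66, 0.002]
wrist_force: [-0.5, 0.2, -0.3]
opening: 0.0848
gripper_force: 0.0
```

```bash
cat >> h.py <<'E'
def goal(x,y,z,yaw):
    "yaw: world angle (deg, mod 180) of tool y"
    s=st(); M=R.from_rotvec(s["tool_rot"]).as_matrix(); y0=np.degrees(np.arctan2(M[1,1],M[0,1]))
    dy=(yaw-y0+90)%180-90
    M2=M@R.from_euler("z",-dy,degrees=True).as_matrix()
    d=np.array([x,y,z])-s["tcp_pos"]
    print("yaw now",y0.round(2),"turn z",(-dy).round(2),"shift before turn",(M.T@d).round(4),"after turn",(M2.T@d).round(4), "tilt",(M[:2,2]).round(4))
E
python3 - <<'E'
from h import *
goal(.5282,.3548,.066,25.9)
im,d,W=cam("wrist"); save("w1",im)
print(viewer.camera_info("wrist"))
E
```

```text
{'time_s': 1.9, 'tcp_pos': [0.5291, 0.3533, 0.2305], 'tool_rot': [-1.6687, -2.6604, 0.0018], 'wrist_force': [-0.5253, 0.2478, -0.2928], 'opening': 0.0848, 'gripper_force': 0.0, 'joint_positions': [0.5042, 0.0954, 1.6825, 0.0005, 1.3653, 0.0537]}
yaw now 25.81 turn z -0.09 shift before turn [1.700e-03 1.000e-04 1.645e-01] after turn [1.700e-03 1.000e-04 1.645e-01] tilt [-0.0016 -0.0004]
{'vertical_fov': 58.718063130039155, 'cx': 253.07700016235043, 'cy': 190.26763024945672, 'rvec': array([-2.79167619, -0.64137948, -0.0915124 ]), 'tvec': array([-0.63089201,  0.04794026,  0.40261356])}
```

View pics/w1.png

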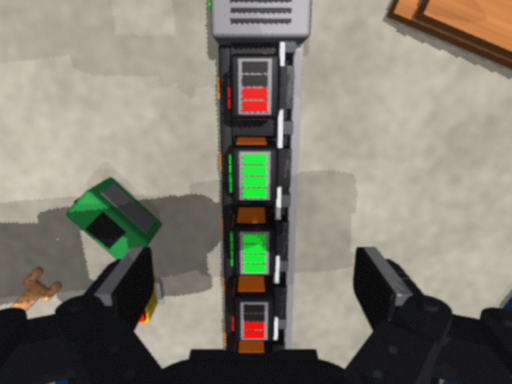

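The wrist view confirms the order red, green (255,174), green (253,248), red, and the rail is centred between the fingers. Now I descend and grip.

Call:
{"fn": "move_arm", "kwargs": {"plan": [0,0,0,0.0017,0,0.04,0.085,0,0,0,0,0,0.04,0.085,0,0,0,0,0,0.035,0.085,0,0,0,0,0,0.025,0.085,0,0,0,0,0,0.015,0.085,0,0,0,0,0,0.009,0.085,0,0,0,0,0,0,0.085]}}

```text
time_s: 2.65
tcp_pos: [0.5271, 0.3561, 0.0666]
tool_rot: [-1.665, -2.664, 0.002]
wrist_force: [-0.1, -0.5, 1.0]
opening: 0.0849
gripper_force: 0.0
```

Call:
{"fn": "move_arm", "kwargs": {"plan": [0,0,0,0,0,0,0.03,0,0,0,0,0,0,0.03,0,0,0,0,0,0,0.03,0,0,0,0,0,0,0.03,0,0,0,0,0,0,0.03,0,0,0,0,0,0,0.03,0,0,0,0,0,0,0.03]}}

```text
time_s: 3.35
tcp_pos: [0.5291, 0.3562, 0.0691]
tool_rot: [1.666, 2.662, 0.004]
wrist_force: [-0.8, -1.0, 5.8]
opening: 0.0388
gripper_force: 63.1
```

Call:
{"fn": "move_arm", "kwargs": {"plan": [0,0,0,0,0,-0.005,0.03,0,0,0,0,0,-0.005,0.03,0,0,0,0,0,-0.008,0.03,0,0,0,0,0,-0.012,0.03,0,0,0,0,0,-0.015,0.03,0,0,0,0,0,-0.02,0.03,0,0,0,0,0,-0.025,0.03,0,0,0,0,0,-0.025,0.03]}}

```text
time_s: 4.15
tcp_pos: [0.5279, 0.3557, 0.1844]
tool_rot: [1.666, 2.663, 0.0]
wrist_force: [0.8, -0.8, -3.3]
opening: 0.0385
gripper_force: 66.1
```

```bash
python3 - <<'E'
from h import *
a=np.radians(-4.05); X=np.array([np.cos(a),np.sin(a)]); Y=np.array([-X[1],X[0]])
for t in(-.056,0,.056):
    p=np.array([.5395,-.0623])+t*X-.007*Y; print(p.round(4)); 
p=np.array([.5395,-.0623])+.056*X-.007*Y
goal(p[0],p[1],.19,86)
E
```

```text
[ 0.4831 -0.0653]
[ 0.539  -0.0693]
[ 0.5949 -0.0732]
{'time_s': 4.15, 'tcp_pos': [0.5279, 0.3557, 0.1844], 'tool_rot': [1.6661, 2.6633, 0.0004], 'wrist_force': [0.8111, -0.8047, -3.3131], 'opening': 0.0385, 'gripper_force': 66.1027, 'joint_positions': [0.5086, 0.1271, 1.7269, 0.0, 1.2873, 0.0559]}
yaw now 25.94 turn z -60.06 shift before turn [-0.415  -0.1274 -0.0056] after turn [-0.0968 -0.4232 -0.0056] tilt [0.0002 0.0002]
```

The pack is free and hanging at about 3 N. Next I turn and carry it over the tote.

Call:
{"fn": "move_arm", "kwargs": {"plan": [0,0,-8.58,0,0,0,0.03,0,0,-8.58,0,0,0,0.03,0,0,-8.58,0,0,0,0.03,0,0,-8.58,0,0,0,0.03,0,0,-8.58,0,0,0,0.03,0,0,-8.58,0,0,0,0.03,0,0,-8.58,0,0,0,0.03,0,0,0,-0.0097,-0.0423,0,0.03]}}

```text
time_s: 4.95
tcp_pos: [0.5343, 0.3158, 0.1841]
tool_rot: [0.098, 3.139, 0.004]
wrist_force: [1.5, -1.4, -1.8]
opening: 0.0386
gripper_force: 66.1
```

Call:
{"fn": "move_arm", "kwargs": {"plan": [0,0,0,-0.0097,-0.0423,0,0.03,0,0,0,-0.0097,-0.0423,0,0.03,0,0,0,-0.0097,-0.0423,0,0.03,0,0,0,-0.0097,-0.0423,0,0.03,0,0,0,-0.0097,-0.0423,0,0.03,0,0,0,-0.0097,-0.0423,0,0.03,0,0,0,-0.0097,-0.0423,0,0.03,0,0,0,-0.0097,-0.0423,0,0.03]}}

```text
time_s: 5.75
tcp_pos: [0.5887, -0.0319, 0.1841]
tool_rot: [0.11, 3.138, -0.0]
wrist_force: [0.2, 0.9, -2.0]
opening: 0.0385
gripper_force: 66.1
```

Call:
{"fn": "move_arm", "kwargs": {"plan": [0,0,0,-0.0097,-0.0423,0,0.03,0,0,0,0,0,0,0.03,0,0,0,0,0,0,0.03,0,0,0,0,0,0,0.03]}}

```text
time_s: 6.15
tcp_pos: [0.5951, -0.0723, 0.183]
tool_rot: [0.109, 3.139, 0.001]
wrist_force: [-0.1, 0.4, -2.7]
opening: 0.0387
gripper_force: 66.1
```

```bash
python3 - <<'E'
from h import *
goal(.5949,-.0732,.055,86)
im,d,W=cam("wrist"); save("w2",im)
E
```

```text
{'time_s': 6.15, 'tcp_pos': [0.5951, -0.0723, 0.183], 'tool_rot': [0.1088, 3.1394, 0.0005], 'wrist_force': [-0.1194, 0.3554, -2.7398], 'opening': 0.0387, 'gripper_force': 66.125, 'joint_positions': [-0.2105, 0.0484, 1.8135, 0.0004, 1.2794, -1.7121]}
yaw now 86.03 turn z 0.03 shift before turn [ 0.0002 -0.001   0.128 ] after turn [ 0.0002 -0.001   0.128 ] tilt [0.0003 0.0003]
```

View pics/w2.png

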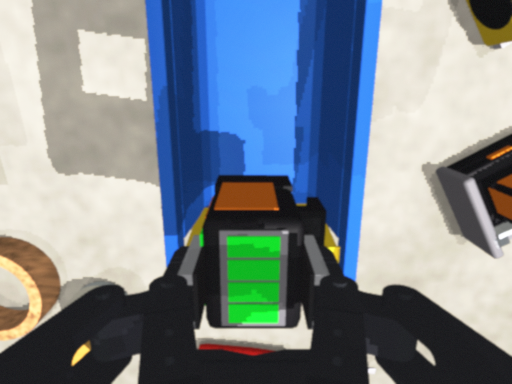

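The pack hangs level in line with the tote, with its hook toward +y and clear of both walls. Now I lower and release it.

Call:
{"fn": "move_arm", "kwargs": {"plan": [0,0,0,0,-0.001,0.04,0.03,0,0,0,0,0,0.04,0.03,0,0,0,0,0,0.025,0.03,0,0,0,0,0,0.014,0.03,0,0,0,0,0,0.007,0.03,0,0,0,0,0,0.002,0.03,0,0,0,0,0,0,0.03,0,0,0,0,0,0,0.03]}}

```text
time_s: 7.0
tcp_pos: [0.5965, -0.0742, 0.0561]
tool_rot: [0.109, 3.137, -0.001]
wrist_force: [-0.3, -0.2, -2.2]
opening: 0.0389
gripper_force: 66.2
```

Call:
{"fn": "move_arm", "kwargs": {"plan": [0,0,0,0,0,0,0.054,0,0,0,0,0,0,0.054,0,0,0,0,0,0,0.054,0,0,0,0,0,-0.02,0.054,0,0,0,0,0,-0.04,0.054,0,0,0,0,0,-0.05,0.085,0,0,0,0,0,-0.03,0.085,0,0,0,0,0,0,0.085]}}

```text
time_s: 7.8
tcp_pos: [0.5987, -0.0748, 0.202]
tool_rot: [0.109, 3.127, -0.003]
wrist_force: [-0.4, 0.3, 0.9]
opening: 0.0846
gripper_force: 0.0
```

```bash
python3 - <<'E'
from h import *
goal(.5596,.290,.19,25.9)
im,d,W=cam("top"); save("t2",cv2.resize(im[140:270,60:320],None,fx=3,fy=3))
E
```

```text
{'time_s': 7.8, 'tcp_pos': [0.5987, -0.0748, 0.202], 'tool_rot': [0.1094, 3.1273, -0.0035], 'wrist_force': [-0.388, 0.2873, 0.8848], 'opening': 0.0846, 'gripper_force': 0.0, 'joint_positions': [-0.2133, 0.0347, 1.7948, -0.0, 1.2995, -1.7141]}
yaw now 85.99 turn z 60.09 shift before turn [0.0647 0.3612 0.0106] after turn [0.3454 0.124  0.0106] tilt [ 0.0123 -0.0027]
```

View pics/t2.png

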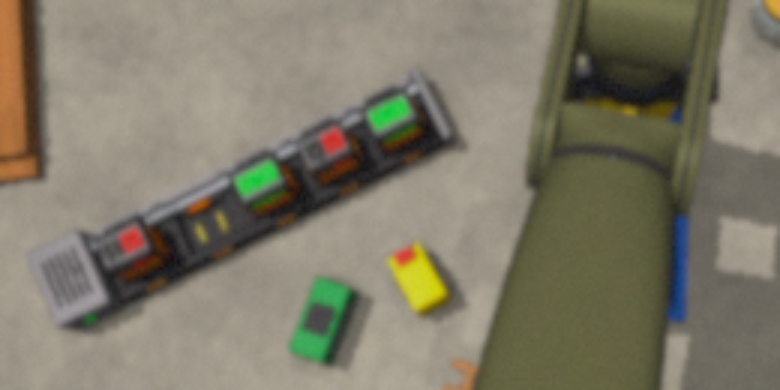

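Bay +72 is empty and its neighbours are unmoved, though the arm hides the tote. Next is bay 0.

Call:
{"fn": "move_arm", "kwargs": {"plan": [0,0,0,0.0081,0.0452,0,0.085,0,0,0,0.0081,0.0452,0,0.085,0,0,0,0.0081,0.0452,0,0.085,0,0,0,0.0081,0.0452,0,0.085,0,0,0,0.0081,0.0452,0,0.085,0,0,0,0.0081,0.0452,0,0.085,0,0,0,0.0081,0.0452,0,0.085,0,0,0,0.0081,0.0452,0,0.085]}}

```text
time_s: 8.65
tcp_pos: [0.5543, 0.2926, 0.192]
tool_rot: [-0.11, -3.137, 0.002]
wrist_force: [1.2, -0.2, 0.8]
opening: 0.0847
gripper_force: 0.0
```

Call:
{"fn": "move_arm", "kwargs": {"plan": [0,0,8.58,0,0,0,0.085,0,0,8.58,0,0,0,0.085,0,0,8.58,0,0,0,0.085,0,0,8.58,0,0,0,0.085,0,0,8.58,0,0,0,0.085,0,0,8.58,0,0,0,0.085,0,0,8.58,0,0,0,0.085,0,0,0,0,0,0,0.085]}}

```text
time_s: 9.45
tcp_pos: [0.5549, 0.2908, 0.1921]
tool_rot: [-1.665, -2.662, 0.004]
wrist_force: [-0.1, -0.3, 0.6]
opening: 0.0849
gripper_force: 0.0
```

```bash
python3 - <<'E'
from h import *
goal(.5596,.290,.066,25.9)
im,d,W=cam("top"); save("t3",cv2.resize(im[130:270,200:330],None,fx=4,fy=4)); np.savez("/tmp/t3",im=im,W=W)
E
```

```text
{'time_s': 9.45, 'tcp_pos': [0.5549, 0.2908, 0.1921], 'tool_rot': [-1.665, -2.6618, 0.0044], 'wrist_force': [-0.0838, -0.3161, 0.6493], 'opening': 0.0849, 'gripper_force': 0.0, 'joint_positions': [0.397, 0.1018, 1.7413, -0.0, 1.302, -0.0558]}
yaw now 25.95 turn z 0.05 shift before turn [-0.0028  0.0044  0.126 ] after turn [-0.0028  0.0044  0.126 ] tilt [-0.0032 -0.0014]
```

View pics/t3.png

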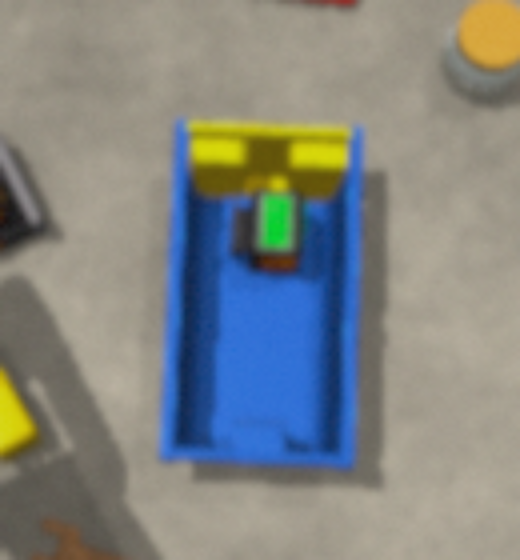

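The first pack stands upright at (277,225) beside the yellow end. Now pack 2.

Call:
{"fn": "move_arm", "kwargs": {"plan": [0,0,0,-0.0028,0.0044,0.03,0.085,0,0,0,0,0,0.04,0.085,0,0,0,0,0,0.03,0.085,0,0,0,0,0,0.017,0.085,0,0,0,0,0,0.009,0.085,0,0,0,0,0,0,0.085,0,0,0,0,0,0,0.03,0,0,0,0,0,0,0.03]}}

```text
time_s: 10.3
tcp_pos: [0.5623, 0.2912, 0.0705]
tool_rot: [1.665, 2.662, 0.005]
wrist_force: [1.1, -0.0, 0.3]
opening: 0.0587
gripper_force: 0.0
```

Call:
{"fn": "move_arm", "kwargs": {"plan": [0,0,0,0,0,0,0.03,0,0,0,0,0,0,0.03,0,0,0,0,0,0,0.03,0,0,0,0,0,0,0.03,0,0,0,0,0,0,0.03]}}

```text
time_s: 10.8
tcp_pos: [0.5619, 0.291, 0.0703]
tool_rot: [1.665, 2.662, 0.003]
wrist_force: [-2.7, -1.6, 5.8]
opening: 0.039
gripper_force: 61.5
```

Call:
{"fn": "move_arm", "kwargs": {"plan": [0,0,0,0,0,-0.005,0.03,0,0,0,0,0,-0.005,0.03,0,0,0,0,0,-0.008,0.03,0,0,0,0,0,-0.012,0.03,0,0,0,0,0,-0.015,0.03,0,0,0,0,0,-0.02,0.03,0,0,0,0,0,-0.025,0.03,0,0,0,0,0,-0.025,0.03]}}

```text
time_s: 11.6
tcp_pos: [0.561, 0.2906, 0.1858]
tool_rot: [1.666, 2.663, 0.001]
wrist_force: [0.5, 0.1, -3.2]
opening: 0.039
gripper_force: 66.2
```

Call:
{"fn": "move_arm", "kwargs": {"plan": [0,0,-8.58,0,0,0,0.03,0,0,-8.58,0,0,0,0.03,0,0,-8.58,0,0,0,0.03,0,0,-8.58,0,0,0,0.03,0,0,-8.58,0,0,0,0.03,0,0,-8.58,0,0,0,0.03,0,0,-8.58,0,0,0,0.03,0,0,0,0,0,0,0.03]}}

```text
time_s: 12.4
tcp_pos: [0.5612, 0.2907, 0.1851]
tool_rot: [0.11, 3.138, 0.001]
wrist_force: [1.2, -0.2, -2.2]
opening: 0.0388
gripper_force: 66.3
```

```bash
python3 - <<'E'
from h import *
goal(.539,-.0693,.187,86)
E
```

```text
{'time_s': 12.4, 'tcp_pos': [0.5612, 0.2907, 0.1851], 'tool_rot': [0.1101, 3.1381, 0.001], 'wrist_force': [1.1709, -0.2037, -2.2421], 'opening': 0.0388, 'gripper_force': 66.3421, 'joint_positions': [0.3931, 0.1163, 1.7376, -0.0001, 1.2861, -1.1076]}
yaw now 85.98 turn z -0.02 shift before turn [-0.0031 -0.3607 -0.0022] after turn [-0.0029 -0.3607 -0.0022] tilt [0.0015 0.0006]
```

Call:
{"fn": "move_arm", "kwargs": {"plan": [0,0,0,-0.0004,-0.0451,0,0.03,0,0,0,-0.0004,-0.0451,0,0.03,0,0,0,-0.0004,-0.0451,0,0.03,0,0,0,-0.0004,-0.0451,0,0.03,0,0,0,-0.0004,-0.0451,0,0.03,0,0,0,-0.0004,-0.0451,0,0.03,0,0,0,-0.0004,-0.0451,0,0.03,0,0,0,-0.0004,-0.0451,0,0.03]}}

```text
time_s: 13.2
tcp_pos: [0.5388, -0.0713, 0.1848]
tool_rot: [0.115, 3.138, -0.001]
wrist_force: [-0.1, -0.0, -3.1]
opening: 0.0386
gripper_force: 66.3
```

Call:
{"fn": "move_arm", "kwargs": {"plan": [0,0,0,0,0,0,0.03,0,0,0,0,0,0,0.03]}}

```text
time_s: 13.4
tcp_pos: [0.5391, -0.0705, 0.1844]
tool_rot: [0.118, 3.138, 0.0]
wrist_force: [0.1, 1.0, -3.5]
opening: 0.0389
gripper_force: 66.5
```

```bash
python3 - <<'E'
from h import *
goal(.539,-.0693,.056,86)
E
```

```text
{'time_s': 13.4, 'tcp_pos': [0.5391, -0.0705, 0.1844], 'tool_rot': [0.1177, 3.1382, 0.0004], 'wrist_force': [0.0965, 0.9606, -3.4519], 'opening': 0.0389, 'gripper_force': 66.5472, 'joint_positions': [-0.229, -0.0781, 1.9361, 0.0005, 1.2824, -1.725]}
yaw now 85.71 turn z -0.29 shift before turn [0.0003 0.0012 0.1284] after turn [0.0003 0.0012 0.1284] tilt [0.0012 0.0002]
```

Call:
{"fn": "move_arm", "kwargs": {"plan": [0,0,0,0,0.0012,0.04,0.03,0,0,0,0,0,0.04,0.03,0,0,0,0,0,0.025,0.03,0,0,0,0,0,0.014,0.03,0,0,0,0,0,0.007,0.03,0,0,0,0,0,0.002,0.03,0,0,0,0,0,0,0.03,0,0,0,0,0,0,0.03]}}

```text
time_s: 14.2
tcp_pos: [0.5404, -0.0685, 0.0571]
tool_rot: [0.11, 3.137, -0.001]
wrist_force: [-0.2, -0.2, -3.6]
opening: 0.039
gripper_force: 66.4
```

Call:
{"fn": "move_arm", "kwargs": {"plan": [0,0,0,0,0,0,0.054,0,0,0,0,0,0,0.054,0,0,0,0,0,0,0.054,0,0,0,0,0,-0.02,0.054,0,0,0,0,0,-0.04,0.054,0,0,0,0,0,-0.05,0.085,0,0,0,0,0,-0.03,0.085,0,0,0,0,0,0,0.085]}}

```text
time_s: 15.0
tcp_pos: [0.5426, -0.0692, 0.2027]
tool_rot: [0.11, 3.127, -0.004]
wrist_force: [-0.2, 0.0, -0.3]
opening: 0.0852
gripper_force: 0.0
```

```bash
python3 - <<'E'
from h import *
goal(.6225,.1605,.19,25.9)
E
```

```text
{'time_s': 15.0, 'tcp_pos': [0.5426, -0.0692, 0.2027], 'tool_rot': [0.1096, 3.1274, -0.0037], 'wrist_force': [-0.1539, 0.0165, -0.2912], 'opening': 0.0852, 'gripper_force': 0.0, 'joint_positions': [-0.225, -0.0923, 1.9178, 0.0, 1.3036, -1.7257]}
yaw now 85.99 turn z 60.09 shift before turn [-0.0635  0.2347  0.013 ] after turn [0.1718 0.1721 0.013 ] tilt [ 0.0122 -0.0028]
```

Call:
{"fn": "move_arm", "kwargs": {"plan": [0,0,0,-0.0106,0.0391,0,0.085,0,0,0,-0.0106,0.0391,0,0.085,0,0,0,-0.0106,0.0391,0,0.085,0,0,0,-0.0106,0.0391,0,0.085,0,0,0,-0.0106,0.0391,0,0.085,0,0,0,-0.0106,0.0391,0,0.085,0,0,8.58,0,0,0,0.085]}}

```text
time_s: 15.7
tcp_pos: [0.6192, 0.1653, 0.1941]
tool_rot: [-0.343, -3.122, -0.002]
wrist_force: [0.3, -0.9, 0.5]
opening: 0.0851
gripper_force: 0.0
```

Call:
{"fn": "move_arm", "kwargs": {"plan": [0,0,8.58,0,0,0,0.085,0,0,8.58,0,0,0,0.085,0,0,8.58,0,0,0,0.085,0,0,8.58,0,0,0,0.085,0,0,8.58,0,0,0,0.085,0,0,8.58,0,0,0,0.085,0,0,0,0,0,0,0.085,0,0,0,0,0,0,0.085]}}

```text
time_s: 16.5
tcp_pos: [0.6186, 0.1612, 0.1945]
tool_rot: [-1.662, -2.665, 0.001]
wrist_force: [0.2, -0.1, -0.0]
opening: 0.0848
gripper_force: 0.0
```

```bash
python3 - <<'E'
from h import *
goal(.6225,.1605,.066,25.9)
E
```

```text
{'time_s': 16.5, 'tcp_pos': [0.6186, 0.1612, 0.1945], 'tool_rot': [-1.6619, -2.6651, 0.0011], 'wrist_force': [0.1542, -0.1127, -0.0068], 'opening': 0.0848, 'gripper_force': 0.0, 'joint_positions': [0.1709, 0.126, 1.7106, 0.0, 1.3061, -0.2848]}
yaw now 26.11 turn z 0.21 shift before turn [-0.0024  0.0034  0.1285] after turn [-0.0023  0.0034  0.1285] tilt [-0.0011 -0.0002]
```

Call:
{"fn": "move_arm", "kwargs": {"plan": [0,0,0,-0.0023,0.0034,0.032,0.085,0,0,0,0,0,0.04,0.085,0,0,0,0,0,0.03,0.085,0,0,0,0,0,0.017,0.085,0,0,0,0,0,0.009,0.085,0,0,0,0,0,0,0.085,0,0,0,0,0,0,0.03,0,0,0,0,0,0,0.03]}}

```text
time_s: 17.3
tcp_pos: [0.6244, 0.1609, 0.0696]
tool_rot: [1.664, 2.661, 0.004]
wrist_force: [0.1, 0.2, -0.0]
opening: 0.0587
gripper_force: 0.0
```

Call:
{"fn": "move_arm", "kwargs": {"plan": [0,0,0,0,0,0,0.03,0,0,0,0,0,0,0.03,0,0,0,0,0,0,0.03,0,0,0,0,0,0,0.03,0,0,0,0,0,0,0.03]}}

```text
time_s: 17.8
tcp_pos: [0.624, 0.1608, 0.0692]
tool_rot: [1.665, 2.662, 0.002]
wrist_force: [-1.5, -0.7, 6.1]
opening: 0.0388
gripper_force: 61.5
```

Call:
{"fn": "move_arm", "kwargs": {"plan": [0,0,0,0,0,-0.005,0.03,0,0,0,0,0,-0.005,0.03,0,0,0,0,0,-0.008,0.03,0,0,0,0,0,-0.012,0.03,0,0,0,0,0,-0.015,0.03,0,0,0,0,0,-0.02,0.03,0,0,0,0,0,-0.025,0.03,0,0,0,0,0,-0.025,0.03]}}

```text
time_s: 18.6
tcp_pos: [0.623, 0.1606, 0.1849]
tool_rot: [1.666, 2.663, 0.001]
wrist_force: [-0.7, 0.8, -2.6]
opening: 0.0389
gripper_force: 66.1
```

Call:
{"fn": "move_arm", "kwargs": {"plan": [0,0,-8.58,0,0,0,0.03,0,0,-8.58,0,0,0,0.03,0,0,-8.58,0,0,0,0.03,0,0,-8.58,0,0,0,0.03,0,0,-8.58,0,0,0,0.03,0,0,-8.58,0,0,0,0.03,0,0,-8.58,0,0,0,0.03,0,0,0,0,0,0,0.03]}}

```text
time_s: 19.4
tcp_pos: [0.6233, 0.1607, 0.1842]
tool_rot: [0.11, 3.138, 0.0]
wrist_force: [-0.3, 0.1, -2.4]
opening: 0.0385
gripper_force: 66.2
```

```bash
python3 - <<'E'
from h import *
goal(.4831,-.0653,.187,86)
E
```

```text
{'time_s': 19.4, 'tcp_pos': [0.6233, 0.1607, 0.1842], 'tool_rot': [0.1101, 3.1379, 0.0005], 'wrist_force': [-0.3395, 0.0508, -2.3505], 'opening': 0.0385, 'gripper_force': 66.2032, 'joint_positions': [0.169, 0.1417, 1.7112, -0.0001, 1.2869, -1.3316]}
yaw now 85.98 turn z -0.02 shift before turn [ 0.124  -0.2353 -0.0031] after turn [ 0.1241 -0.2352 -0.0031] tilt [0.0018 0.0002]
```

Call:
{"fn": "move_arm", "kwargs": {"plan": [0,0,0,0.0207,-0.0392,0,0.03,0,0,0,0.0207,-0.0392,0,0.03,0,0,0,0.0207,-0.0392,0,0.03,0,0,0,0.0207,-0.0392,0,0.03,0,0,0,0.0207,-0.0392,0,0.03,0,0,0,0.0206,-0.0392,0,0.03,0,0,0,0,0,0,0.03,0,0,0,0,0,0,0.03]}}

```text
time_s: 20.2
tcp_pos: [0.4827, -0.0661, 0.1835]
tool_rot: [0.117, 3.137, -0.0]
wrist_force: [0.5, -0.2, -2.2]
opening: 0.0387
gripper_force: 66.2
```

```bash
python3 - <<'E'
from h import *
goal(.4831,-.0653,.055,86)
E
```

```text
{'time_s': 20.2, 'tcp_pos': [0.4827, -0.0661, 0.1835], 'tool_rot': [0.1172, 3.1373, -0.0], 'wrist_force': [0.5086, -0.1751, -2.2228], 'opening': 0.0387, 'gripper_force': 66.2393, 'joint_positions': [-0.2465, -0.212, 2.0563, 0.0004, 1.2953, -1.7428]}
yaw now 85.72 turn z -0.28 shift before turn [-1.000e-04  8.000e-04  1.285e-01] after turn [-1.000e-04  8.000e-04  1.285e-01] tilt [ 0.0021 -0.0001]
```

Call:
{"fn": "move_arm", "kwargs": {"plan": [0,0,0,0,0.0008,0.04,0.03,0,0,0,0,0,0.04,0.03,0,0,0,0,0,0.025,0.03,0,0,0,0,0,0.014,0.03,0,0,0,0,0,0.007,0.03,0,0,0,0,0,0.002,0.03,0,0,0,0,0,0,0.03,0,0,0,0,0,0,0.03]}}

```text
time_s: 21.0
tcp_pos: [0.4841, -0.0647, 0.056]
tool_rot: [0.11, 3.137, -0.001]
wrist_force: [0.4, -0.4, -2.8]
opening: 0.0391
gripper_force: 66.2
```

Call:
{"fn": "move_arm", "kwargs": {"plan": [0,0,0,0,0,0,0.054,0,0,0,0,0,0,0.054,0,0,0,0,0,0,0.054,0,0,0,0,0,-0.02,0.054,0,0,0,0,0,-0.04,0.054,0,0,0,0,0,-0.05,0.054,0,0,0,0,0,-0.04,0.054,0,0,0,0,0,0,0.054]}}

```text
time_s: 21.8
tcp_pos: [0.4868, -0.0655, 0.2127]
tool_rot: [0.109, 3.126, -0.005]
wrist_force: [-0.0, -0.4, 0.9]
opening: 0.054
gripper_force: 0.0
```

```bash
python3 - <<'E'
from h import *
goal(.452,-.316,.2,91.2)
E
```

```text
{'time_s': 21.8, 'tcp_pos': [0.4868, -0.0655, 0.2127], 'tool_rot': [0.1094, 3.1256, -0.0046], 'wrist_force': [-0.0128, -0.3809, 0.948], 'opening': 0.054, 'gripper_force': 0.0, 'joint_positions': [-0.2431, -0.2338, 2.0245, 0.0, 1.3364, -1.7439]}
yaw now 85.99 turn z -5.21 shift before turn [ 0.0174 -0.2523  0.013 ] after turn [ 0.0402 -0.2497  0.013 ] tilt [ 0.014  -0.0035]
```

Call:
{"fn": "move_arm", "kwargs": {"plan": [0,0,-5.2,0,0,0,0.054,0,0,0,0.0067,-0.0416,0,0.054,0,0,0,0.0067,-0.0416,0,0.054,0,0,0,0.0067,-0.0416,0,0.054,0,0,0,0.0067,-0.0416,0,0.054,0,0,0,0.0067,-0.0416,0,0.054,0,0,0,0.0067,-0.0416,0,0.054,0,0,0,0,0,0,0.054]}}

```text
time_s: 22.6
tcp_pos: [0.4467, -0.3189, 0.2039]
tool_rot: [0.025, -3.141, 0.002]
wrist_force: [0.2, 0.1, 0.3]
opening: 0.0539
gripper_force: 0.0
```

```bash
python3 - <<'E'
from h import *
st()
im,d,W=cam("top"); np.savez("/tmp/t4",im=im,W=W); 
iw,dw,Ww=cam("wrist"); np.savez("/tmp/w4",im=iw,W=Ww)
c=cv2.resize(im,(532,399)); save("t4",np.vstack([np.hstack([im[130:322,70:470]]),np.hstack([cv2.resize(iw,(256,192)),np.zeros((192,144,3),np.uint8)])]))
E
```

```text
{'time_s': 22.6, 'tcp_pos': [0.4467, -0.3189, 0.2039], 'tool_rot': [0.0248, -3.1409, 0.0017], 'wrist_force': [0.2141, 0.1036, 0.3203], 'opening': 0.0539, 'gripper_force': 0.0, 'joint_positions': [-0.7172, -0.0814, 1.9055, -0.0012, 1.3172, -2.3035]}
```

View pics/t4.png

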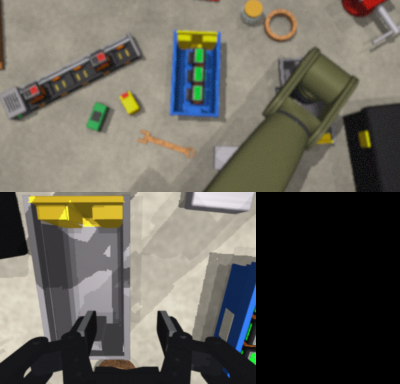

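Three green-gauge packs stand in the blue tote, the two red packs are still on the rail, and the fingers straddle the grey tote's +y lip. I re-measure both totes.

```bash
python3 - <<'E'
from h import *
def rect(name,m,W):
    P=W[m]; P=P[~np.isnan(P[:,0])]; r=cv2.minAreaRect((P[:,:2]*1000).astype(np.float32)); print(name,len(P),[np.round(a,1) for a in r],"z",np.median(P[:,2]).round(4))
z=np.load("/tmp/t4.npz"); W=z["W"]; zz=W[...,2]
m=(zz>.092)&(zz<.115)&(abs(W[...,0]-.54)<.16)&(abs(W[...,1]+.06)<.1); rect("blue",m,W)
m=(zz>.083)&(abs(W[...,0]-.52)<.16)&(abs(W[...,1]+.06)<.05)&(zz<.12); 
m=(zz>.068)&(zz<.085)&(abs(W[...,0]-.54)<.09)&(abs(W[...,1]+.065)<.03)
n,l,s,c=cv2.connectedComponentsWithStats(m.astype(np.uint8))
for i in range(1,n):
    if s[i,4]>30: rect("pack",l==i,W)
z=np.load("/tmp/w4.npz"); W=z["W"]; zz=W[...,2]
m=(zz>.095)&(zz<.11)&(W[...,1]<-.28)&(W[...,1]>-.48)&(W[...,0]>.3)&(W[...,0]<.43); rect("grey vis",m,W)
P=W[m]
for a in(.34,.36,.38,.40,.42):
    q=P[(abs(P[:,0]-a)<.006)]; print(a,q[:,1].min().round(4),q[:,1].max().round(4), np.percentile(q[q[:,1]>-.36][:,1],[5,50,95]).round(4))
print("xmin",P[:,0].min())
E
```

```text
blue 919 [array([539.7, -62.1]), array([140.2, 255. ]), np.float64(85.9)] z 0.1018
pack 222 [array([596. , -74.4]), array([39.3, 50.1]), np.float64(87.2)] z 0.0764
pack 223 [array([538.1, -71.4]), array([40.9, 50.4]), np.float64(83.1)] z 0.0761
pack 230 [array([482.7, -67.1]), array([40.9, 50.3]), np.float64(84.5)] z 0.0764
grey vis 8199 [array([ 378.2, -383.1]), array([106.7, 140.2]), np.float64(1.3)] z 0.1018
0.34 -0.4534 -0.3138 [-0.3489 -0.3191 -0.314 ]
0.36 -0.4533 -0.3133 [-0.3229 -0.3182 -0.3135]
0.38 -0.4531 -0.3129 [-0.322  -0.3178 -0.3131]
0.4 -0.4524 -0.3124 [-0.3217 -0.3169 -0.3126]
0.42 -0.4523 -0.312 [-0.3215 -0.3166 -0.3122]
xmin 0.3233706261028769
```

```bash
python3 - <<'E'
from h import *
goal(.4496,-.3163,.080,91.2)
E
```

```text
{'time_s': 22.7, 'tcp_pos': [0.4473, -0.3154, 0.2037], 'tool_rot': [0.0295, -3.1408, -0.0018], 'wrist_force': [0.2235, -0.8896, 0.6866], 'opening': 0.054, 'gripper_force': 0.0, 'joint_positions': [-0.7125, -0.0838, 1.9082, 0.0004, 1.3185, -2.3022]}
yaw now 91.08 turn z -0.12 shift before turn [-0.0024 -0.0011  0.1237] after turn [-0.0024 -0.0011  0.1237] tilt [-0.0007  0.0011]
```

Call:
{"fn": "move_arm", "kwargs": {"plan": [0,0,0,-0.0024,-0.0011,0.04,0.054,0,0,0,0,0,0.035,0.054,0,0,0,0,0,0.025,0.054,0,0,0,0,0,0.015,0.054,0,0,0,0,0,0.009,0.054,0,0,0,0,0,0,0.054,0,0,0,0,0,0,0,0,0,0,0,0,0,0]}}

```text
time_s: 23.5
tcp_pos: [0.4512, -0.3166, 0.0821]
tool_rot: [-0.033, 3.139, -0.003]
wrist_force: [0.5, -0.1, -0.5]
opening: 0.026
gripper_force: 0.0
```

Call:
{"fn": "move_arm", "kwargs": {"plan": [0,0,0,0,0,0,0,0,0,0,0,0,0,0,0,0,0,0,0,0,0,0,0,0,0,0,0,0,0,0,0,0,0,0,0]}}

```text
time_s: 24.0
tcp_pos: [0.451, -0.3165, 0.0819]
tool_rot: [-0.032, 3.14, -0.002]
wrist_force: [-0.5, 1.4, 6.9]
opening: 0.0087
gripper_force: 60.6
```

Call:
{"fn": "move_arm", "kwargs": {"plan": [0,0,0,0,0,-0.005,0,0,0,0,0,0,-0.01,0,0,0,0,0,0,-0.02,0,0,0,0,0,0,-0.02,0,0,0,0,0,0,-0.025,0,0,0,0,0,0,-0.025,0,0,0,0,0,0,-0.02,0,0,0,0,0,0,-0.01,0]}}

```text
time_s: 24.8
tcp_pos: [0.4506, -0.3163, 0.2176]
tool_rot: [-0.033, 3.139, -0.003]
wrist_force: [0.4, -0.9, -3.3]
opening: 0.009
gripper_force: 59.3
```

```bash
python3 - <<'E'
from h import *
st()
iw,dw,W=cam("wrist"); np.savez("/tmp/w5",im=iw,W=W); save("w5",iw)
zz=W[...,2]
m=(zz>.2)&(zz<.26)&(W[...,0]<.43)&(W[...,0]>.3)&(W[...,1]<-.28)
P=W[m]
for a,b in((.345,-.317),(.38,-.317),(.41,-.317),(.345,-.447),(.38,-.447),(.41,-.447)):
    q=P[np.hypot(P[:,0]-a,P[:,1]-b)<.006]; print(a,b,len(q),np.median(q,0).round(4) if len(q) else"")
E
```

```text
{'time_s': 24.8, 'tcp_pos': [0.4506, -0.3163, 0.2176], 'tool_rot': [-0.0326, 3.1393, -0.0027], 'wrist_force': [0.4087, -0.9326, -3.2789], 'opening': 0.009, 'gripper_force': 59.2764, 'joint_positions': [-0.7095, -0.089, 1.8892, 0.0001, 1.3387, -2.3011]}
0.345 -0.317 0 
0.38 -0.317 893 [ 0.38   -0.3174  0.2377]
0.41 -0.317 741 [ 0.4099 -0.3172  0.2377]
0.345 -0.447 0 
0.38 -0.447 0 
0.41 -0.447 0
```

View pics/w5.png

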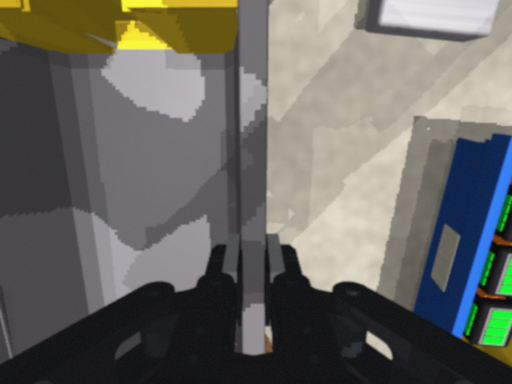

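```bash
python3 - <<'E'
from h import *
z=np.load("/tmp/w5.npz"); W=z["W"]
def plane(n,u0,u1,v0,v1):
    P=W[v0:v1,u0:u1].reshape(-1,3); P=P[~np.isnan(P[:,0])]
    c=P.mean(0); q=np.linalg.svd(P-c,full_matrices=False)[2][2]; q*=np.sign(q[2]); print(n,c.round(4),q.round(4))
plane("floor",110,190,80,260)
plane("lip",245,262,20,220)
goal(.5455,.0020,.2176,85.9)
E
```

```text
floor [ 0.4339 -0.3855  0.1395] [-0.0014 -0.0049  1.    ]
lip [ 0.3913 -0.3176  0.2377] [-4.0e-04  2.9e-03  1.0e+00]
{'time_s': 24.85, 'tcp_pos': [0.451, -0.3166, 0.2186], 'tool_rot': [-0.0326, 3.1383, -0.0043], 'wrist_force': [0.8759, -0.1036, -2.145], 'opening': 0.0084, 'gripper_force': 59.2995, 'joint_positions': [-0.7095, -0.0895, 1.888, 0.0, 1.3389, -2.3011]}
yaw now 91.19 turn z 5.29 shift before turn [-0.1011  0.3166  0.0004] after turn [-0.0715  0.3245  0.0004] tilt [ 0.0032 -0.0027]
```

The grey tote hangs level (under 0.3°) with its foot at z = 0.1355. I carry it over the blue tote.

Call:
{"fn": "move_arm", "kwargs": {"plan": [0,0,2.6,0,0,0,0,0,0,2.69,0,0,0,0,0,0,0,-0.0035,0.0165,0,0,0,0,0,-0.007,0.032,0,0,0,0,0,-0.009,0.04,0,0,0,0,0,-0.009,0.04,0,0,0,0,0,-0.009,0.04,0,0,0,0,0,-0.009,0.04,0,0]}}

```text
time_s: 25.65
tcp_pos: [0.5111, -0.1086, 0.2142]
tool_rot: [-0.111, -3.138, -0.002]
wrist_force: [0.9, 0.2, -2.7]
opening: 0.0088
gripper_force: 59.3
```

Call:
{"fn": "move_arm", "kwargs": {"plan": [0,0,0,-0.009,0.04,0,0,0,0,0,-0.008,0.04,0,0,0,0,0,-0.005,0.023,0,0,0,0,0,-0.003,0.013,0,0,0,0,0,0,0,0,0,0,0,0,0,0,0,0,0,0,0,0,0,0,0]}}

```text
time_s: 26.35
tcp_pos: [0.5444, 0.0017, 0.2151]
tool_rot: [-0.114, -3.139, 0.001]
wrist_force: [-0.5, 0.0, -2.6]
opening: 0.0088
gripper_force: 59.4
```

```bash
python3 - <<'E'
from h import *
goal(.5455,.0020,.1705,85.9)
im,d,W=cam("top"); zz=W[...,2]; np.savez("/tmp/t6",im=im,W=W); save("t6",cv2.resize(im[120:290,180:350],None,fx=3,fy=3))
m=(zz>.228)&(zz<.243)&(W[...,1]<-.02)&(W[...,1]>-.2)&(abs(W[...,0]-.54)<.17)
P=W[m]; r=cv2.minAreaRect((P[:,:2]*1000).astype(np.float32)); print(len(P),r)
E
```

```text
{'time_s': 26.35, 'tcp_pos': [0.5444, 0.0017, 0.2151], 'tool_rot': [-0.1141, -3.139, 0.0005], 'wrist_force': [-0.5342, 0.02, -2.5571], 'opening': 0.0088, 'gripper_force': 59.3642, 'joint_positions': [-0.0953, -0.0993, 1.9031, -0.0004, 1.3383, -1.5933]}
yaw now 85.84 turn z -0.06 shift before turn [-0.0011  0.0004  0.0446] after turn [-0.0011  0.0004  0.0446] tilt [-0.0005 -0.0003]
578 ((536.0946655273438, -77.50785827636719), (118.81541442871094, 256.8429260253906), 88.19434356689453)
```

View pics/t6.png

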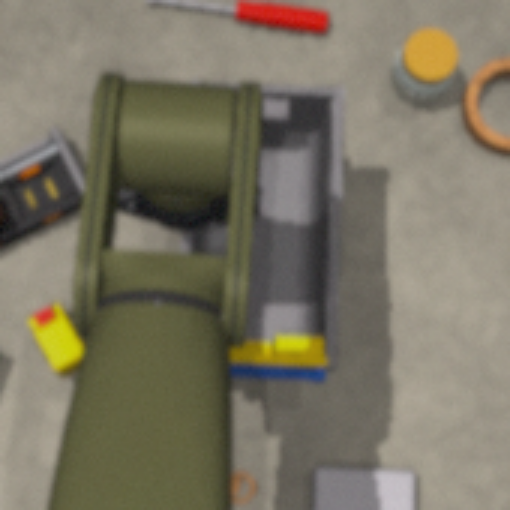

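The grey tote is over the blue one with its yellow end (280,350) above the plain end. I check its rim edges in the blue tote's frame.

```bash
python3 - <<'E'
from h import *
z=np.load("/tmp/t6.npz"); W=z["W"]; zz=W[...,2]
a=np.radians(-4.1); X=np.array([np.cos(a),np.sin(a)]); Y=np.array([-X[1],X[0]])
m=(zz>.228)&(zz<.243)&(W[...,1]<-.05)&(W[...,1]>-.2)&(abs(W[...,0]-.54)<.17)
P=W[m]; q=(P[:,:2]-[.5397,-.0622]); x=q@X; y=q@Y
print("x ends",np.percentile(x,[0,1,2,98,99,100]).round(4))
for t in(-.08,-.04,0,.04,.08):
    k=abs(x-t)<.008; print(t,np.percentile(y[k],[0,3]).round(4), np.median(P[k&(y<-.05),2]).round(4))
iw,dw,Ww=cam("wrist"); zz=Ww[...,2]
m=(zz>.225)&(zz<.245); P=Ww[m]; q=(P[:,:2]-[.5397,-.0622]); x=q@X; y=q@Y
print("wrist xmin",np.percentile(x,[0,1]).round(4))
for t in(-.1,-.08,-.06,-.04): k=(abs(x-t)<.006)&(y>.045); print(t,k.sum(),np.percentile(y[k],[1,99]).round(4))
E
```

```text
x ends [-0.129  -0.1277 -0.1274  0.1234  0.1243  0.1254]
-0.08 [-0.0702 -0.0701] 0.2356
-0.04 [-0.0691 -0.069 ] 0.2347
0 [-0.0706 -0.0706] 0.2351
0.04 [-0.0697 -0.0696] 0.2346
0.08 [-0.0714 -0.0711] 0.2343
wrist xmin [-0.0981 -0.0969]
-0.1 407 [0.0596 0.069 ]
-0.08 1149 [0.0593 0.0692]
-0.06 965 [0.0594 0.069 ]
-0.04 842 [0.0592 0.0688]
```

Centred to within 2 mm, so I lower it.

Call:
{"fn": "move_arm", "kwargs": {"plan": [0,0,0,-0.0015,0.0004,0.005,0,0,0,0,0,0,0.01,0,0,0,0,0,0,0.01,0,0,0,0,0,0,0.008,0,0,0,0,0,0,0.005,0,0,0,0,0,0,0.004,0,0,0,0,0,0,0,0]}}

```text
time_s: 27.15
tcp_pos: [0.5459, 0.003, 0.1725]
tool_rot: [-0.112, -3.138, -0.0]
wrist_force: [0.3, 0.6, -2.3]
opening: 0.0089
gripper_force: 59.3
```

Call:
{"fn": "move_arm", "kwargs": {"plan": [0,0,0,0,0,0.002,0,0,0,0,0,0,0.001,0,0,0,0,0,0,0,0]}}

```text
time_s: 27.45
tcp_pos: [0.5464, 0.0029, 0.1706]
tool_rot: [0.112, 3.139, -0.0]
wrist_force: [0.0, 0.1, -3.5]
opening: 0.0086
gripper_force: 59.4
```

Call:
{"fn": "move_arm", "kwargs": {"plan": [0,0,0,0,0,0.001,0,0,0,0,0,0,0.001,0,0,0,0,0,0,0,0]}}

```text
time_s: 27.75
tcp_pos: [0.5466, 0.0033, 0.1699]
tool_rot: [0.112, 3.139, 0.001]
wrist_force: [-3.9, 2.9, 4.9]
opening: 0.0091
gripper_force: 60.4
```

Contact at the expected height. I release and rise.

Call:
{"fn": "move_arm", "kwargs": {"plan": [0,0,0,0,0,0,0.04,0,0,0,0,0,0,0.04,0,0,0,0,0,0,0.04,0,0,0,0,0,-0.01,0.04,0,0,0,0,0,-0.03,0.04,0,0,0,0,0,-0.04,0.05,0,0,0,0,0,-0.03,0.085,0,0,0,0,0,0,0.085]}}

```text
time_s: 28.55
tcp_pos: [0.5489, 0.0026, 0.2855]
tool_rot: [0.112, 3.128, -0.001]
wrist_force: [0.9, -0.6, -0.1]
opening: 0.0771
gripper_force: 0.0
```

```bash
python3 - <<'E'
from h import *
goal(.4632,.1396,.28,122.7)
goal(.4238,.2341,.28,68.5)
E
```

```text
{'time_s': 28.55, 'tcp_pos': [0.5489, 0.0026, 0.2855], 'tool_rot': [0.1119, 3.1283, -0.0013], 'wrist_force': [0.9114, -0.6256, -0.0571], 'opening': 0.0771, 'gripper_force': 0.0, 'joint_positions': [-0.093, -0.1361, 1.8185, -0.0002, 1.4479, -1.5922]}
yaw now 85.9 turn z -36.8 shift before turn [0.0953 0.1305 0.0044] after turn [-0.0018  0.1616  0.0044] tilt [ 0.0113 -0.0012]
{'time_s': 28.55, 'tcp_pos': [0.5489, 0.0026, 0.2855], 'tool_rot': [0.1119, 3.1283, -0.0013], 'wrist_force': [0.9114, -0.6256, -0.0571], 'opening': 0.0771, 'gripper_force': 0.0, 'joint_positions': [-0.093, -0.1361, 1.8185, -0.0002, 1.4479, -1.5922]}
yaw now 85.9 turn z 17.4 shift before turn [0.1414 0.222  0.0038] after turn [0.2013 0.1695 0.0038] tilt [ 0.0113 -0.0012]
```

Call:
{"fn": "move_arm", "kwargs": {"plan": [0,0,0,0.0236,0.037,0,0.085,0,0,0,0.0236,0.037,0,0.085,0,0,0,0.0236,0.037,0,0.085,0,0,0,0.0236,0.037,0,0.085,0,0,0,0.0236,0.037,0,0.085,0,0,0,0.0236,0.037,0,0.085,0,0,8.55,0,0,0,0.085,0,0,8.55,0,0,0,0.085]}}

```text
time_s: 29.35
tcp_pos: [0.4198, 0.2357, 0.2779]
tool_rot: [-0.582, -3.087, 0.001]
wrist_force: [1.6, -0.4, -0.1]
opening: 0.085
gripper_force: 0.0
```

```bash
python3 - <<'E'
from h import *
goal(.4238,.2341,.025,68.5)
im,d,W=cam("top"); zz=W[...,2]; np.savez("/tmp/t7",im=im,W=W)
iw,dw,Ww=cam("wrist"); np.savez("/tmp/w7",im=iw,W=Ww)
save("t7",np.hstack([cv2.resize(im[120:290,180:350],(384,384)),cv2.resize(iw,(416,312))[:,:].copy() if 0 else np.pad(cv2.resize(iw,(416,312)),((0,72),(0,0),(0,0)))]))
a=np.radians(-4.1); X=np.array([np.cos(a),np.sin(a)]); Y=np.array([-X[1],X[0]])
def rect(name,m,W):
    P=W[m]; P=P[~np.isnan(P[:,0])]; r=cv2.minAreaRect((P[:,:2]*1000).astype(np.float32)); print(name,len(P),[np.round(a,1) for a in r],"z",np.median(P[:,2]).round(4)); return P
m=(zz>.175)&(zz<.2)&(abs(W[...,0]-.54)<.16)&(abs(W[...,1]+.06)<.1); P=rect("grey",m,W)
c=P.mean(0); print("plane",np.linalg.svd(P-c,full_matrices=False)[2][2].round(4))
rect("blue",(zz>.095)&(zz<.11)&(abs(W[...,0]-.54)<.16)&(abs(W[...,1]+.06)<.1),W)
for W,n in((W,"top"),(Ww,"wrist")):
    zz=W[...,2]
    rect("case "+n,(zz>.05)&(zz<.075)&(np.hypot(W[...,0]-.424,W[...,1]-.234)<.06),W)
    rect("tape "+n,(zz>.05)&(zz<.075)&(np.hypot(W[...,0]-.463,W[...,1]-.139)<.05),W)
E
```

```text
{'time_s': 29.35, 'tcp_pos': [0.4198, 0.2357, 0.2779], 'tool_rot': [-0.5821, -3.0869, 0.0008], 'wrist_force': [1.5541, -0.3707, -0.1056], 'opening': 0.085, 'gripper_force': 0.0, 'joint_positions': [0.4001, -0.2849, 1.9566, -0.0002, 1.4704, -0.7979]}
yaw now 68.64 turn z 0.14 shift before turn [-4.400e-03  1.000e-04  2.529e-01] after turn [-4.400e-03  2.000e-04  2.529e-01] tilt [-0.0004 -0.0004]
grey 1256 [array([540.3, -61.3]), array([140.1, 254.2]), np.float64(85.8)] z 0.1891
plane [ 5.e-03 -2.e-04 -1.e+00]
blue 785 [array([533.1, -62. ]), array([138.2, 241.1]), np.float64(86.2)] z 0.0985
case top 134 [array([425.7, 233.9]), array([38.7, 75.9]), np.float64(68.5)] z 0.0594
tape top 234 [array([463.2, 138.9]), array([63.2, 37.9]), np.float64(29.3)] z 0.0591
case wrist 2550 [array([425.5, 235.3]), array([37.9, 81.3]), np.float64(69.2)] z 0.0602
tape wrist 1587 [array([464.9, 140.7]), array([63.4, 38. ]), np.float64(29.9)] z 0.0596
```

View pics/t7.png

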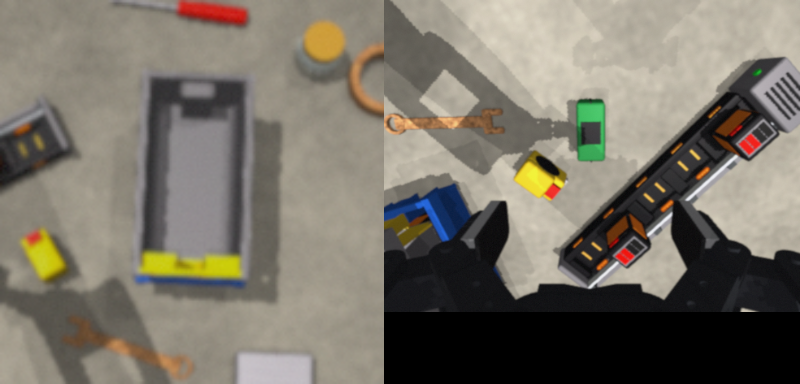

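The grey tote is level (rim z 0.189) and centred on the blue. The case and the tape have not moved. Now the bit case.

Call:
{"fn": "move_arm", "kwargs": {"plan": [0,0,0,-0.0056,0.0014,0.045,0.085,0,0,0,0,0,0.05,0.085,0,0,0,0,0,0.05,0.085,0,0,0,0,0,0.045,0.085,0,0,0,0,0,0.03,0.085,0,0,0,0,0,0.018,0.085,0,0,0,0,0,0.01,0.085,0,0,0,0,0,0,0.085]}}

```text
time_s: 30.25
tcp_pos: [0.4257, 0.2331, 0.0289]
tool_rot: [-0.576, -3.086, 0.003]
wrist_force: [-1.1, -0.6, 0.8]
opening: 0.0851
gripper_force: 0.0
```

Call:
{"fn": "move_arm", "kwargs": {"plan": [0,0,0,0,0,0,0.028,0,0,0,0,0,0,0.028,0,0,0,0,0,0,0.028,0,0,0,0,0,0,0.028,0,0,0,0,0,0,0.028,0,0,0,0,0,0,0.028,0,0,0,0,0,0,0.028]}}

```text
time_s: 30.95
tcp_pos: [0.4276, 0.2341, 0.0318]
tool_rot: [0.577, 3.086, 0.002]
wrist_force: [-1.4, -2.2, 5.9]
opening: 0.0375
gripper_force: 61.5
```

Call:
{"fn": "move_arm", "kwargs": {"plan": [0,0,0,0,0,-0.01,0.028,0,0,0,0,0,-0.02,0.028,0,0,0,0,0,-0.035,0.028,0,0,0,0,0,-0.04,0.028,0,0,0,0,0,-0.045,0.028,0,0,0,0,0,-0.04,0.028,0,0,0,0,0,-0.03,0.028,0,0,0,0,0,0,0.028]}}

```text
time_s: 31.75
tcp_pos: [0.4286, 0.2347, 0.2561]
tool_rot: [0.576, 3.08, 0.009]
wrist_force: [0.0, 0.2, -2.5]
opening: 0.0369
gripper_force: 61.0
```

```bash
python3 - <<'E'
from h import *
a=np.radians(-4.1); X=np.array([np.cos(a),np.sin(a)])
p=np.array([.5403,-.0613])+.044*X; print(p); goal(p[0],p[1],.25,85.9)
print(np.array([.5403,-.0613])-.046*X)
E
```

```text
[ 0.58418739 -0.06444589]
{'time_s': 31.75, 'tcp_pos': [0.4286, 0.2347, 0.2561], 'tool_rot': [0.576, 3.0799, 0.0087], 'wrist_force': [0.0358, 0.2232, -2.5138], 'opening': 0.0369, 'gripper_force': 60.9678, 'joint_positions': [0.391, -0.264, 1.9761, 0.0001, 1.4195, -0.81]}
yaw now 68.82 turn z -17.08 shift before turn [-0.2531 -0.2228  0.0064] after turn [-0.1765 -0.2873  0.0064] tilt [0.0092 0.004 ]
[ 0.49441772 -0.05801112]
```

Call:
{"fn": "move_arm", "kwargs": {"plan": [0,0,-8.54,0,0,0,0.028,0,0,-8.54,0,0,0,0.028,0,0,0,-0.0205,-0.0335,0,0.028,0,0,0,-0.026,-0.0423,0,0.028,0,0,0,-0.026,-0.0423,0,0.028,0,0,0,-0.026,-0.0423,0,0.028,0,0,0,-0.026,-0.0423,0,0.028,0,0,0,-0.026,-0.0423,0,0.028]}}

```text
time_s: 32.55
tcp_pos: [0.5584, -0.0231, 0.2475]
tool_rot: [-0.113, -3.136, -0.001]
wrist_force: [1.0, 1.3, -2.2]
opening: 0.0372
gripper_force: 61.4
```

Call:
{"fn": "move_arm", "kwargs": {"plan": [0,0,0,-0.026,-0.0423,0,0.028,0,0,0,0,0,0,0.028,0,0,0,0,0,0,0.028]}}

```text
time_s: 32.85
tcp_pos: [0.5809, -0.0663, 0.2473]
tool_rot: [-0.116, -3.134, -0.002]
wrist_force: [-0.2, 0.1, -2.3]
opening: 0.0369
gripper_force: 61.5
```

```bash
python3 - <<'E'
from h import *
goal(.5842,-.0644,.127,85.9)
im,d,W=cam("wrist"); save("w8",im)
E
```

```text
{'time_s': 32.85, 'tcp_pos': [0.5809, -0.0663, 0.2473], 'tool_rot': [-0.1161, -3.1345, -0.002], 'wrist_force': [-0.2285, 0.0957, -2.252], 'opening': 0.0369, 'gripper_force': 61.4536, 'joint_positions': [-0.2056, -0.0257, 1.7786, 0.0005, 1.3939, -1.7024]}
yaw now 85.76 turn z -0.14 shift before turn [-0.0037  0.002   0.1202] after turn [-0.0037  0.002   0.1202] tilt [-0.0049  0.0015]
```

View pics/w8.png

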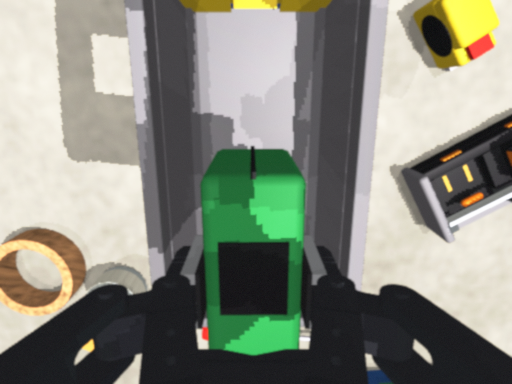

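The case is aligned and clear of both walls, so I lower and release it.

Call:
{"fn": "move_arm", "kwargs": {"plan": [0,0,0,-0.0035,0.002,0.03,0.028,0,0,0,0,0,0.035,0.028,0,0,0,0,0,0.025,0.028,0,0,0,0,0,0.015,0.028,0,0,0,0,0,0.01,0.028,0,0,0,0,0,0.004,0.028,0,0,0,0,0,0,0.028]}}

```text
time_s: 33.6
tcp_pos: [0.5859, -0.0634, 0.1318]
tool_rot: [0.112, 3.139, -0.0]
wrist_force: [0.1, -0.1, -2.5]
opening: 0.037
gripper_force: 61.6
```

Call:
{"fn": "move_arm", "kwargs": {"plan": [0,0,0,0,0,0,0.054,0,0,0,0,0,0,0.054,0,0,0,0,0,0,0.054,0,0,0,0,0,-0.02,0.054,0,0,0,0,0,-0.04,0.054,0,0,0,0,0,-0.05,0.085,0,0,0,0,0,-0.03,0.085,0,0,0,0,0,0,0.085]}}

```text
time_s: 34.4
tcp_pos: [0.5886, -0.0642, 0.2796]
tool_rot: [0.112, 3.127, -0.003]
wrist_force: [-0.4, -0.3, -0.0]
opening: 0.085
gripper_force: 0.0
```

```bash
python3 - <<'E'
from h import *
goal(.4595,.1378,.26,120)
E
```

```text
{'time_s': 34.4, 'tcp_pos': [0.5886, -0.0642, 0.2796], 'tool_rot': [0.1124, 3.1266, -0.0028], 'wrist_force': [-0.3854, -0.2682, -0.0005], 'opening': 0.085, 'gripper_force': 0.0, 'joint_positions': [-0.1995, -0.0367, 1.7354, 0.0003, 1.4298, -1.6984]}
yaw now 85.88 turn z -34.12 shift before turn [0.1436 0.1923 0.0174] after turn [0.011  0.2397 0.0174] tilt [ 0.0129 -0.0023]
```

Call:
{"fn": "move_arm", "kwargs": {"plan": [0,0,0,0.0239,0.032,0,0.085,0,0,0,0.0239,0.032,0,0.085,0,0,0,0.0239,0.032,0,0.085,0,0,0,0.0239,0.032,0,0.085,0,0,0,0.0239,0.032,0,0.085,0,0,0,0.0239,0.032,0,0.085]}}

```text
time_s: 35.0
tcp_pos: [0.4552, 0.1392, 0.271]
tool_rot: [-0.114, -3.14, -0.001]
wrist_force: [-0.1, 0.8, 0.3]
opening: 0.0848
gripper_force: 0.0
```

Call:
{"fn": "move_arm", "kwargs": {"plan": [0,0,-8.53,0,0,0,0.085,0,0,-8.53,0,0,0,0.085,0,0,-8.53,0,0,0,0.085,0,0,-8.53,0,0,0,0.085,0,0,0,0,0,0,0.085,0,0,0,0,0,0,0.085]}}

```text
time_s: 35.6
tcp_pos: [0.4563, 0.1381, 0.2711]
tool_rot: [0.808, -3.036, -0.0]
wrist_force: [0.4, -0.6, 0.9]
opening: 0.085
gripper_force: 0.0
```

```bash
python3 - <<'E'
from h import *
s=st()
im,d,W=cam("top"); zz=W[...,2]; Ww=cam("wrist")[2]
def rect(name,m,W):
    P=W[m]; P=P[~np.isnan(P[:,0])]
    if len(P)<10: print(name,"few"); return
    r=cv2.minAreaRect((P[:,:2]*1000).astype(np.float32)); print(name,len(P),[np.round(a,1) for a in r],"z",np.median(P[:,2]).round(4))
rect("case",(zz>.14)&(zz<.165)&(abs(W[...,0]-.58)<.06)&(abs(W[...,1]+.062)<.03),W)
rect("grey",(zz>.175)&(zz<.2)&(abs(W[...,0]-.54)<.16)&(abs(W[...,1]+.06)<.1),W)
for W,n in((W,"top"),(Ww,"wrist")):
    zz=W[...,2]
    rect("tape "+n,(zz>.05)&(zz<.075)&(np.hypot(W[...,0]-.463,W[...,1]-.139)<.06),W)
goal(.4605,.138,.03,120)
E
```

```text
{'time_s': 35.6, 'tcp_pos': [0.4563, 0.1381, 0.2711], 'tool_rot': [0.8084, -3.0355, -0.0003], 'wrist_force': [0.4053, -0.5719, 0.9179], 'opening': 0.085, 'gripper_force': 0.0, 'joint_positions': [0.1811, -0.2937, 1.9748, 0.0001, 1.4607, -1.9103]}
case 419 [array([590.7, -64.2]), array([38.5, 97.3]), np.float64(85.9)] z 0.1522
grey 1234 [array([540.1, -61.4]), array([140.1, 253.7]), np.float64(85.8)] z 0.1891
tape top 26 [array([460.7, 134.4]), array([55.7, 21.6]), np.float64(72.2)] z 0.0569
tape wrist 1840 [array([464.8, 139.8]), array([63.2, 39.1]), np.float64(30.2)] z 0.0598
{'time_s': 35.7, 'tcp_pos': [0.4563, 0.1381, 0.2711], 'tool_rot': [0.8098, -3.0352, -0.0002], 'wrist_force': [-0.0066, -0.6605, 0.3923], 'opening': 0.0852, 'gripper_force': 0.0, 'joint_positions': [0.1811, -0.2936, 1.9747, 0.0001, 1.4608, -1.9112]}
yaw now 119.88 turn z -0.12 shift before turn [-0.0036 -0.0022  0.2411] after turn [-0.0036 -0.0022  0.2411] tilt [-0.0002  0.0001]
```

The case sits upright in the grey tote (top z 0.152). Now I grip the tape measure.

Call:
{"fn": "move_arm", "kwargs": {"plan": [0,0,0,-0.0032,-0.0026,0.04,0.085,0,0,0,0,0,0.05,0.085,0,0,0,0,0,0.05,0.085,0,0,0,0,0,0.045,0.085,0,0,0,0,0,0.03,0.085,0,0,0,0,0,0.018,0.085,0,0,0,0,0,0.008,0.085,0,0,0,0,0,0,0.085]}}

```text
time_s: 36.5
tcp_pos: [0.4598, 0.1373, 0.0294]
tool_rot: [0.811, -3.033, -0.0]
wrist_force: [0.5, -0.0, -0.6]
opening: 0.0848
gripper_force: 0.0
```

Call:
{"fn": "move_arm", "kwargs": {"plan": [0,0,0,0,0,0,0.028,0,0,0,0,0,0,0.028,0,0,0,0,0,0,0.028,0,0,0,0,0,0,0.028,0,0,0,0,0,0,0.028,0,0,0,0,0,0,0.028,0,0,0,0,0,0,0.028]}}

```text
time_s: 37.2
tcp_pos: [0.4617, 0.1377, 0.0319]
tool_rot: [-0.812, 3.032, -0.0]
wrist_force: [-0.5, 0.5, 7.1]
opening: 0.0373
gripper_force: 62.1
```

Call:
{"fn": "move_arm", "kwargs": {"plan": [0,0,0,0,0,-0.01,0.028,0,0,0,0,0,-0.02,0.028,0,0,0,0,0,-0.035,0.028,0,0,0,0,0,-0.04,0.028,0,0,0,0,0,-0.045,0.028,0,0,0,0,0,-0.04,0.028,0,0,0,0,0,-0.03,0.028,0,0,0,0,0,0,0.028]}}

```text
time_s: 38.0
tcp_pos: [0.4624, 0.1378, 0.2557]
tool_rot: [-0.811, 3.026, -0.001]
wrist_force: [0.2, 0.0, -2.9]
opening: 0.0373
gripper_force: 61.3
```

```bash
python3 - <<'E'
from h import *
goal(.4895,-.0577,.25,85.9)
E
```

```text
{'time_s': 38.0, 'tcp_pos': [0.4624, 0.1378, 0.2557], 'tool_rot': [-0.8109, 3.0257, -0.0013], 'wrist_force': [0.2221, 0.0194, -2.9], 'opening': 0.0373, 'gripper_force': 61.3219, 'joint_positions': [0.1783, -0.2783, 1.9882, -0.0001, 1.4226, -1.9162]}
yaw now 120.01 turn z 34.11 shift before turn [ 0.0744 -0.1828  0.0057] after turn [-0.0409 -0.1931  0.0057] tilt [0.009  0.0015]
```

Call:
{"fn": "move_arm", "kwargs": {"plan": [0,0,8.53,0,0,0,0.028,0,0,8.53,0,0,0,0.028,0,0,8.53,0,0,0,0.028,0,0,8.53,0,0,0,0.028,0,0,0,-0.0068,-0.0322,0,0.028,0,0,0,-0.0068,-0.0322,0,0.028,0,0,0,-0.0068,-0.0322,0,0.028,0,0,0,-0.0068,-0.0322,0,0.028]}}

```text
time_s: 38.8
tcp_pos: [0.4768, 0.006, 0.2472]
tool_rot: [-0.112, -3.135, -0.0]
wrist_force: [-0.0, 0.4, -4.3]
opening: 0.0372
gripper_force: 61.6
```

Call:
{"fn": "move_arm", "kwargs": {"plan": [0,0,0,-0.0068,-0.0322,0,0.028,0,0,0,-0.0068,-0.0322,0,0.028,0,0,0,0,0,0,0.028,0,0,0,0,0,0,0.028]}}

```text
time_s: 39.2
tcp_pos: [0.486, -0.0583, 0.2477]
tool_rot: [-0.115, -3.135, -0.002]
wrist_force: [-0.3, -0.1, -2.9]
opening: 0.0368
gripper_force: 61.8
```

```bash
python3 - <<'E'
from h import *
goal(.4895,-.0577,.128,85.9)
im,d,W=cam("wrist"); save("w9",im)
E
```

```text
{'time_s': 39.2, 'tcp_pos': [0.486, -0.0583, 0.2477], 'tool_rot': [-0.1153, -3.1351, -0.0021], 'wrist_force': [-0.2557, -0.1352, -2.8697], 'opening': 0.0368, 'gripper_force': 61.8387, 'joint_positions': [-0.2295, -0.2477, 1.9769, 0.0005, 1.417, -1.7268]}
yaw now 85.79 turn z -0.11 shift before turn [-0.004   0.0008  0.1197] after turn [-0.004   0.0008  0.1197] tilt [-0.0044  0.0015]
```

View pics/w9.png

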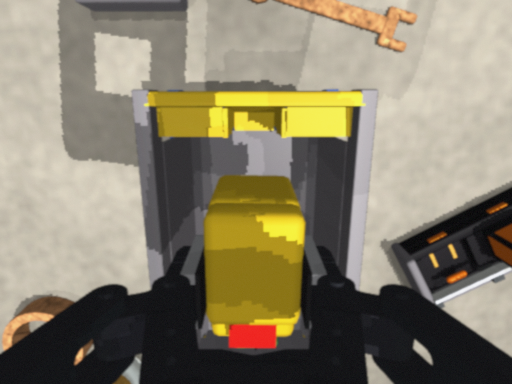

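The tape is clear of the walls, with its red button toward the case. I lower and release it.

Call:
{"fn": "move_arm", "kwargs": {"plan": [0,0,0,-0.0035,0.001,0.03,0.028,0,0,0,0,0,0.035,0.028,0,0,0,0,0,0.025,0.028,0,0,0,0,0,0.015,0.028,0,0,0,0,0,0.01,0.028,0,0,0,0,0,0.006,0.028,0,0,0,0,0,0,0.028]}}

```text
time_s: 39.95
tcp_pos: [0.4909, -0.0572, 0.1293]
tool_rot: [-0.112, -3.14, -0.0]
wrist_force: [-1.1, 0.0, -5.0]
opening: 0.0367
gripper_force: 61.8
```

Call:
{"fn": "move_arm", "kwargs": {"plan": [0,0,0,0,0,0,0.054,0,0,0,0,0,0,0.054,0,0,0,0,0,0,0.054,0,0,0,0,0,-0.02,0.054,0,0,0,0,0,-0.04,0.054,0,0,0,0,0,-0.05,0.085,0,0,0,0,0,-0.03,0.085,0,0,0,0,0,0,0.085]}}

```text
time_s: 40.75
tcp_pos: [0.4938, -0.0581, 0.2771]
tool_rot: [0.112, 3.127, -0.004]
wrist_force: [-0.8, -0.4, 0.8]
opening: 0.0847
gripper_force: 0.0
```

Call:
{"fn": "move_arm", "kwargs": {"plan": [0,0,0,0,0.045,0,0.085,0,0,0,0,0.045,0,0.085,0,0,0,0,0.045,0,0.085,0,0,0,0,0.045,0,0.085,0,0,0,0,0.045,0,0.085,0,0,0,0,0.045,0,0.085,0,0,0,0,0,0,0.085]}}

```text
time_s: 41.45
tcp_pos: [0.5096, 0.2161, 0.2685]
tool_rot: [-0.104, -3.139, -0.002]
wrist_force: [-0.9, -0.5, 0.7]
opening: 0.0848
gripper_force: 0.0
```

```bash
python3 - <<'E'
from h import *
s=st()
im,d,W=cam("top"); zz=W[...,2]
save("t9",cv2.resize(im[100:300,60:400],None,fx=2,fy=2))
def rect(name,m,W):
    P=W[m]; P=P[~np.isnan(P[:,0])]; r=cv2.minAreaRect((P[:,:2]*1000).astype(np.float32)); print(name,len(P),[np.round(a,1) for a in r],"z",np.median(P[:,2]).round(4))
rect("grey",(zz>.175)&(zz<.2)&(abs(W[...,0]-.54)<.16)&(abs(W[...,1]+.06)<.1),W)
rect("tools",(zz>.142)&(zz<.162)&(abs(W[...,0]-.54)<.1)&(abs(W[...,1]+.062)<.04),W)
for n,p in(("red1",(.5911,.2252)),("red2",(.4967,.4195))): rect(n,(zz>.08)&(zz<.11)&(np.hypot(W[...,0]-p[0],W[...,1]-p[1])<.04),W)
E
```

```text
{'time_s': 41.45, 'tcp_pos': [0.5096, 0.2161, 0.2685], 'tool_rot': [-0.1039, -3.1387, -0.0019], 'wrist_force': [-0.917, -0.4796, 0.6892], 'opening': 0.0848, 'gripper_force': 0.0, 'joint_positions': [0.3033, -0.1105, 1.8234, 0.0015, 1.4294, -1.2015]}
grey 1230 [array([540.2, -61.3]), array([140.1, 254.4]), np.float64(85.8)] z 0.1893
tools 665 [array([550.3, -61.7]), array([ 37.7, 177.5]), np.float64(86.0)] z 0.1519
red1 121 [array([595.6, 218. ]), array([38.2, 32.6]), np.float64(26.3)] z 0.0926
red2 178 [array([493.4, 424.8]), array([42.9, 40.6]), np.float64(21.8)] z 0.0925
```

View pics/t9.png

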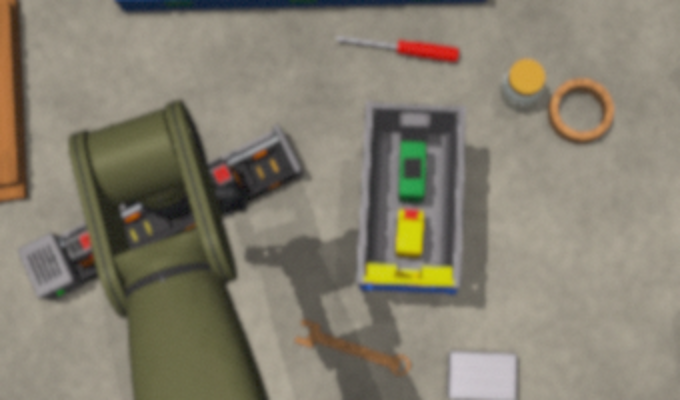

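The case (412,170) and the tape (410,230) stand in the grey tote. It is level with its yellow end over the blue tote's plain end. The red packs remain on the rail, the bystanders have not moved, and the arm is clear. Handing in.

```bash
python3 -c "
from workcell import bot
print(bot.sign_off())"
```

```text
the job is handed in; nothing more can be done
None
```

I handed the job in: the three charged packs are in the blue tote, the grey tote stands level on its ledges the right way round with the bit case and tape measure inside, and the two red packs are still on the rail (the hand-in gave no verdict).

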